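# Load a grease cartridge into the bench doser

### The arm

A 7-joint arm with a two-finger parallel gripper is mounted at the origin on the work surface. World frame = base frame: x ahead of the robot, y to its left, z up, the work surface at z = 0. Lengths are in m, angles in rad, forces in N, time in s.
With the tool pointing down it reaches from about 0.4 to 0.9 m from the base axis. Payload 5.6 kg.
Tool frame: the origin (TCP) lies at the very end of the fingers, on their centre line; the grasp point (between the pads) lies ctrl.grasp_offset behind it (ctrl.grasp_offset is the distance from the TCP to the grasp point, in m); z points along the fingers, y is the direction in which the jaws open and shut (so a half turn about z gives the same grasp; the last joint's range is limited). The gripper opens to 92 mm and grips with 3 to 60 N. Pads are 20 mm wide; open, the fingers measure 128 mm over their backs; the gripper's body (75 mm by 189 mm) begins 69 mm behind the grasp point.
Start: joints at [-1.383, 0.468, -0.012, 1.603, 0.006, 1.071, -0.056], TCP at [0.149, 0.633, 0.215] pointing down, gripper open.
Joint ranges: [-2.53, 2.53], [-0.31, 2.02], [-1.57, 1.55], [0.28, 2.44], [-1.29, 4.43], [0.15, 1.84], [-2.92, 2.92]. Speed limits (rad/s): [2.57, 2.57, 3.14, 3.14, 3.14, 3.14, 3.14].

### API

Orientations are given as a 3x3 rotation matrix whose columns are the frame's x, y, z axes.
In Python, from station import ctrl, viewer, ticket gives the robot as it stands.
- The arm moves only by the tool drive_tool, never from a script. Its argument "series" is one flat list of numbers, 7 for each row, row after row: the opening, from 0 (shut) to 1 (fully open), then the shift along the tool's x, y, z in units of 30 mm (1.0 is 30 mm), then the turn, a rotation vector about the tool's x, y, z in units of 8 degrees (1.0 is 8 degrees). A call has 1 to 20 rows; each row is the pose to reach, as a shift and turn from the pose commanded when the call began, along the tool's axes at that moment; what a row does not reach only later rows make up. A row lasts 1/8 s, in which the tool goes at most 62.5 mm and 10.7 degrees, less where a joint would pass 70% of its speed; a pose out of reach is approached as far as the arm can. A call with a gripper value outside its range is refused whole. The fingers move at their own pace and stop on an object; the grip force is fixed at half the most. Time passes only in rows, so rows that repeat a pose let the fingers close. It gives the time, the measured TCP pose, the force and the opening at its end, in the units of the state.
- ctrl.sense(): the state, without advancing time (a new reading comes with each control period).
- viewer.get_image(name): name is "scene" or "top"; returns a dict with "img" (420x560x3 uint8, blue, green, red), "depth" (420x560 float32, m along the optical axis (not along the pixel's ray), 0 where there is no reading), "fov_y" (degrees; the focal length in pixels is half the picture's height over the tangent of half this angle, whatever the lens; pixels are square), "cx", "cy" (the principal point, pixels), "k1" (the pictures are not rectified: a ray, as slopes to the right and down, at radius r is drawn at 1 + k1 r^2 times it, then the intrinsics apply), "eye" and "orientation" of the camera in the world. Camera axes: x right, y down, z forward; pixel columns grow to the right and rows downward; lengths in m; the calibration is good to about 2 mm. A picture is of the moment at which its call begins.
- ticket.hand_in(): hands the job in, once; it reports no verdict.
Trained networks look in the newest picture that a camera, given by its name, has taken for a name from the list of things; names that differ only in an ending like _2 or _b are one class to them, and where a whole thing is asked for, a point or a joint stands for the part that bears it (a point fixed in the world has none). Each returns a list of dicts, best first, with "score" (0 to 1); they miss things now and then, are a little off and sometimes report something else, mostly with a low value. They report only what shows in the picture. A call takes as long as a camera call. They do not tell look-alikes from the thing itself.
- viewer.spot_in(target, camera): "point" ([column, row] in pixels, amid what is visible of it).
- viewer.masks_of(target, camera): "pixels" (420x560 bool, what is visible of it) and "point" ([column, row] in pixels, amid what is visible of it).
- viewer.mark_of(target, camera): "point" ([column, row] in pixels: a listed point, or the origin of a listed thing).
The state is a dict: "time": time; "q": joint angles; "qd": joint speeds; "joint_efforts": joint torques, N m; "ee_pos": TCP position; "ee_rot": TCP orientation; "ft_force": force on the tool from outside, world axes, zero at the start; "moment": the same for the moment, N m; "gripper_width": finger opening in m.
Only numpy, scipy, OpenCV 4.12 (cv2) and the standard library are available. Lean on these libraries where they do the work, as an engineer would, in place of code of your own. Each camera call takes 0.05 s, during which the arm holds its last target.

### The job

Load the blue grease cartridge into the bench doser: lift the sprung clamp bar out of its fork and turn it well aside, then lay the cartridge fully down in the cradle, nozzle away from the drive, with its flange dropped into the slot of the red retainer. Bring the bar back over the barrel and let it down gently into its fork, never letting it snap down, so that it holds the cartridge by itself. Find the retainer's slot by feel or sight without forcing the flange, and leave the amber cartridge, the capacitor can and the pulley where they are.

Things in the scene. Friction and masses are not known exactly. Their poses are not given: they have to be found in the camera images.
- doser: White bench grease doser, fixed. Origin on the bench under the cradle's middle; z up, +y along the cradle towards the drive, +x to the clamp's swing post. Base plate x -75..75, y -90..310, top z 22 mm. Drive housing from y 200, 122 mm high; pusher tip at y 89.
- cradle (a point): Point fixed on the doser (0, 0, 60 mm in its frame): where the barrel's middle lies once loaded, if the slot is at mid-range. Two aluminium V saddles, 10 mm long and 34 mm wide, at y -59 and 36 carry the barrel with its axis at x 0, z 60; between them it is open down to the base for fingers.
- slot_mid (a point): Fixed on the doser (0, 60, 60): mid-range of the red retainer's slot. Its two cheeks (x 19.5..29 each side, 27.5 long in y, top z 63) have a slot 5.5 mm wide, 17 deep, plain edges. Pinched on its slide, the slot's middle lies anywhere from y 54 to 66. NOT measured: feel (a flange on top of the cheeks is 8 mm too high) or look. Light pushes do not move it.
- fork (a point): Fixed on the doser (-30, -36, 93): middle of the mouth of the steel fork that the bar drops into: two prongs 18 mm apart in y, flared at the top (z 93).
- swing_post (a point): Point fixed on the doser, on the upright axis about which the bar swings (doser frame 45, -36, 60 mm).
- knob (a point): Middle of the bar's black upright round knob, 18 mm thick and 30 mm tall, 103 mm from the swing axis; it may be pinched from above in any direction, best across the bar (along the doser's y when the bar is home). It stands on the steel bar (14 mm wide, 10 mm thick, its top 15 mm below this point). Moves with the bar: bar down and empty, z is 86 mm.
- clamp_lift (a joint): Height of the bar in m: 0 fully down with no cartridge, about 0.0185 resting on a cartridge, 0.045 at the top stop. A spring pulls it down with 3 N at 0 and 9 N at the top, and the bar weighs 1.5 N. The bar clears the fork above 0.034; released, it snaps down.
- clamp_swing (a joint): Turn of the bar about the upright swing axis in rad: 0 home across the cradle (bar pointing to the doser's -x), growing anticlockwise seen from above; 1.57 points it to the doser's -y, clear of the cradle; stop at 1.9. Turns easily, but the fork holds it at 0 unless it is lifted. Turned aside and let go, it drops to the bottom of its travel and stays.
- clamp_pad: Rubber pad under the bar, 22 x 12 x 5 mm, which presses on the barrel; origin in the middle of its underside, above the cradle's axis when the bar is home.
- cartridge: The cartridge to load: off-white rigid barrel 29 mm thick and 130 mm long with blue bands, blue nozzle cap (11 mm thick, 22 mm long) and blue flange; 0.09 to 0.18 kg. Origin on the axis at mid-length, y along the barrel from nozzle to flange, z up as it lies. It lies level in one of the two places of the blue rest, its axis 45 mm above the bench, the space under its middle open to 8 mm above the bench.
- cartridge_flange (a point): Middle of the blue cartridge's flange, on the barrel's axis 60 mm from its origin towards the open end. The flange is a level bar 52 mm wide across the barrel, 3 mm thick along it and 10 mm tall.
- cartridge_amber: Like the blue cartridge but with orange bands, in the other place of the rest, 94 mm away. Leave alone.
- rest: Blue bench rest, fixed, 200 x 120 mm, with two pairs of V supports at x -47 and 47, y -46 and 46 (10 mm wide each); origin under its middle, a cartridge lies along its y, flange to +y.
- capacitor: Upright aluminium capacitor can, 44 mm thick, 104 mm tall. Leave alone.
- pulley: Black pulley 76 mm across. Leave alone.
Not all that is in view belongs to the job. What is shaped like the cartridge but green or turquoise is not meant.

How it is judged:
On the way, in this order (a step that is already met when the one before it is completed fails the run):
1. the clamp bar is turned well aside (value of joint clamp_swing above 1 rad), for 0.2 s.
2. the blue cartridge lies fully down in the cradle with its flange in the slot, the bar still aside (y of cartridge_flange in the frame of doser between 0.0515 and 0.0685 m and z of cartridge_flange in the frame of doser between 0.0575 and 0.0625 m and z of cartridge in the frame of doser between 0.0575 and 0.0625 m and x of cartridge in the frame of doser between -0.003 and 0.003 m and angle between the y axis of cartridge and the y axis of doser, either way round below 0.04 rad and angle between the x axis of cartridge and the x axis of doser, either way round below 0.2 rad and value of joint clamp_swing above 0.6 rad), for 0.2 s.
At the end, for the whole second after the job is handed in: The blue cartridge lies level in both saddles (axis within 2.5 mm of its height, 0.04 rad of the cradle), flange in the retainer's slot on the drive side, and the bar, home in its fork within 0.06 rad, rests on the barrel (over 2 N) by its spring alone; all at rest (y of cartridge_flange in the frame of doser between 0.0515 and 0.0685 m and z of cartridge_flange in the frame of doser between 0.0575 and 0.0625 m and z of cartridge in the frame of doser between 0.0575 and 0.0625 m and x of cartridge in the frame of doser between -0.003 and 0.003 m and angle between the y axis of cartridge and the y axis of doser, either way round below 0.04 rad and angle between the x axis of cartridge and the x axis of doser, either way round below 0.2 rad and value of joint clamp_swing between -0.06 and 0.06 rad and value of joint clamp_lift between 0.0155 and 0.0215 m and contact force between clamp_pad and cartridge above 2 N and linear speed of cartridge below 0.02 m/s); the robot touches nothing.
It fails at once if the bar is let go and snaps down over the cradle (faster than 0.3 m/s) (velocity of joint clamp_lift below -0.3 m/s and value of joint clamp_swing below 0.5 rad).
It fails at once if the bar is pressed down on the cartridge (over 22 N) (contact force between clamp_pad and cartridge above 22 N).
It fails at once if the cartridge is forced or dropped into the doser (over 20 N) while the bar is aside (contact force between cartridge and doser above 20 N and value of joint clamp_swing above 0.6 rad).
It fails at once if the amber cartridge, the capacitor or the pulley is moved by more than 20 mm (distance of any of cartridge_amber, capacitor, pulley from where it was at the start of the episode above 0.02 m).
It also fails if it takes over 72 s, if anything falls off the work surface, if the arm or the gripper's body presses on something with over 40 N, if the wrist force passes 120 N, or if a joint passes its speed limit or range.

## Working session

There is one attempt and no reset: what is moved stays moved. The work goes in short steps, Python scripts to look and compute and a tool call to move; the robot and the scene stay as the last step left them, time stands still between calls to the robot, and variables do not carry over. Pictures are saved under pics/ and viewed, and the job is handed in when it is done.

Besides the shell and the picture viewer there is one more tool, called by a JSON object that holds its "fn" and its "kwargs", one argument or row to a line. drive_tool: Moves the arm, as the interface text tells. Its arguments: {"type":"object","properties":{"series":{"type":"array","items":{"type":"number"}}},"required":["series"]}

```bash
ls; mkdir -p pics; cat > h.py <<'E'
import numpy as np, cv2
from station import ctrl, viewer, ticket
def save(d,name): cv2.imwrite('pics/'+name,d['img'])
def K(d):
    f=210/np.tan(np.radians(d['fov_y'])/2); return f
def world(d,u,v,z=None,dep=None):
    f=K(d); xd=np.array([(u-d['cx'])/f,(v-d['cy'])/f]); x=xd.copy()
    for _ in range(30): x=xd/(1+d['k1']*(x@x))
    ray=np.array([x[0],x[1],1.0]); R=np.array(d['orientation']); e=np.array(d['eye'])
    rw=R@ray
    if z is not None: return e+rw*(z-e[2])/rw[2]
    if dep is None: dep=d['depth'][int(round(v)),int(round(u))]
    return e+rw*dep
def cloud(d):
    f=K(d); H,W=d['depth'].shape
    u,v=np.meshgrid(np.arange(W),np.arange(H)); xd=np.stack([(u-d['cx'])/f,(v-d['cy'])/f],-1); x=xd.copy()
    for _ in range(30): x=xd/(1+d['k1']*(x**2).sum(-1,keepdims=True))
    ray=np.concatenate([x,np.ones((H,W,1))],-1)*d['depth'][...,None]
    return ray@np.array(d['orientation']).T+np.array(d['eye'])
def proj(d,p):
    f=K(d); c=np.array(d['orientation']).T@(np.array(p)-np.array(d['eye'])); s=c[:2]/c[2]; s=s*(1+d['k1']*(s@s))
    return np.array([d['cx'],d['cy']])+f*s
E
python3 - <<'E'
from h import *
s=ctrl.sense(); print({k:np.round(v,4).tolist() for k,v in s.items()}, ctrl.grasp_offset)
for n in ['scene','top']:
    d=viewer.get_image(n); save(d,n+'0.png'); np.save(n+'0.npy',d,allow_pickle=True)
    print(n,d['fov_y'],d['cx'],d['cy'],d['k1'],d['eye'],np.round(d['orientation'],3).tolist())
    for t in ['doser','cradle','slot_mid','fork','swing_post','knob','cartridge','cartridge_flange','cartridge_amber','rest','capacitor','pulley']:
        print(t,[(np.round(m['point'],1).tolist(),round(m['score'],2)) for m in viewer.mark_of(t,n)[:4]])
E
```

```text
pics
{'time': 0.0, 'q': [-1.383, 0.4684, -0.0116, 1.6036, 0.006, 1.0714, -0.0563], 'qd': [-0.0001, 0.0013, -0.0006, 0.0007, 0.0013, -0.0018, -0.0003], 'joint_efforts': [0.0005, -52.0587, -0.0127, -24.3743, -0.0567, 0.0172, 0.0002], 'ee_pos': [0.1486, 0.6322, 0.2136], 'ee_rot': [[-0.9735, 0.2288, -0.0003], [0.2288, 0.9735, -0.0017], [-0.0001, -0.0017, -1.0]], 'ft_force': [-0.5611, -0.452, -0.9529], 'moment': [0.0094, -0.0094, -0.0109], 'gripper_width': 0.092} 0.0187
scene 49.361620371611885 277.3545397828007 214.55398797068204 -0.02287263054036392 [1.11598537 0.49121561 0.64496848] [[-0.689, 0.434, -0.58], [0.725, 0.404, -0.558], [-0.008, -0.805, -0.593]]
doser [([338.2, 293.6], 0.86), ([222.1, 175.7], 0.18)]
cradle [([345.9, 271.2], 0.67)]
slot_mid [([372.7, 281.2], 0.63)]
fork [([337.5, 237.0], 0.93)]
swing_post [([313.7, 272.4], 0.88), ([240.2, 185.6], 0.4)]
knob [([345.8, 235.3], 0.87)]
cartridge [([263.5, 240.8], 0.98), ([222.6, 178.2], 0.9), ([115.0, 243.3], 0.88), ([293.6, 169.1], 0.6)]
cartridge_flange [([267.5, 257.7], 0.79), ([295.3, 159.3], 0.73), ([240.6, 184.0], 0.7)]
car
[... 370 characters left out ...]
5], [-0.003, -0.183, -0.983]]
doser [([207.2, 202.3], 0.58), ([309.0, 142.7], 0.55)]
cradle [([204.4, 197.1], 0.67), ([308.9, 137.7], 0.62)]
slot_mid [([178.1, 200.9], 0.93)]
fork [([220.6, 207.2], 0.8)]
swing_post [([218.8, 177.0], 0.63), ([257.3, 138.2], 0.43)]
knob [([217.1, 218.1], 0.92), ([360.5, 240.7], 0.51)]
cartridge [([389.2, 115.4], 0.94), ([352.9, 314.3], 0.91), ([389.5, 234.0], 0.82), ([295.1, 203.8], 0.68)]
cartridge_flange [([412.2, 124.3], 0.88), ([362.3, 240.7], 0.79), ([273.8, 192.1], 0.69), ([367.4, 331.2], 0.66)]
cartridge_amber [([375.9, 193.6], 0.93)]
rest [([379.8, 220.3], 0.76), ([217.9, 205.5], 0.52)]
capacitor [([304.8, 138.1], 0.71)]
pulley [([255.8, 137.8], 0.79)]
```

View pics/scene0.png

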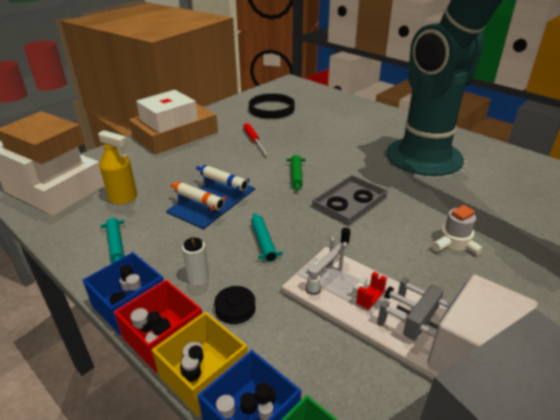

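View pics/top0.png

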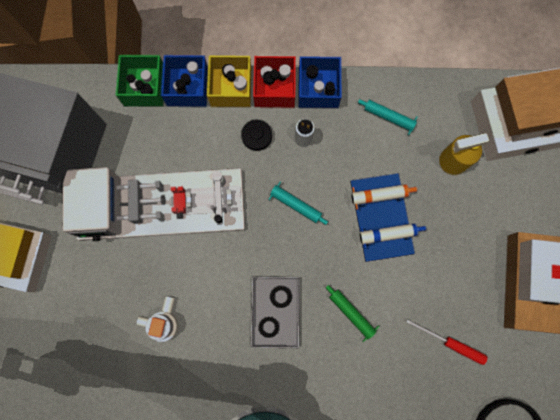

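Candidates for the cartridge in the top view are blue-banded at (389,234), orange-banded at (383,195), turquoise at (389,115) and (298,204), and green at (352,314). The description (off-white barrel, blue bands, in the blue rest) picks (389,234). I'll check that in a close crop and then measure.

```bash
python3 - <<'E'
from h import *
t=np.load('top0.npy',allow_pickle=True).item(); s=np.load('scene0.npy',allow_pickle=True).item()
a=cv2.resize(t['img'][165:270,340:440],None,fx=4,fy=4,interpolation=cv2.INTER_CUBIC)
b=cv2.resize(t['img'][165:245,120:250],None,fx=6,fy=6,interpolation=cv2.INTER_CUBIC)
c=cv2.resize(s['img'][220:330,280:410],None,fx=6,fy=5,interpolation=cv2.INTER_CUBIC)
cv2.imwrite('pics/crop_rest.png',a);cv2.imwrite('pics/crop_dos.png',b);cv2.imwrite('pics/crop_dos_s.png',c[:600])
for n,d in(('top',t),('scene',s)):
    P=cloud(d); print(n, 'bench z',np.median(P[...,2][(abs(P[...,2])<.02)&(d['depth']>0)]))
    def reg(x0,x1,y0,y1,z0,z1): 
        m=(P[...,0]>x0)&(P[...,0]<x1)&(P[...,1]>y0)&(P[...,1]<y1)&(P[...,2]>z0)&(P[...,2]<z1)&(d['depth']>0); return m
    m=reg(.2,.75,0.05,.75,.014,.03)
    m=cv2.morphologyEx(m.astype(np.uint8),cv2.MORPH_OPEN,np.ones((3,3)))
    nl,l,st,_=cv2.connectedComponentsWithStats(m)
    i=1+np.argmax(st[1:,4]); pts=P[l==i][:,:2].astype(np.float32)
    print('plate',st[i],cv2.minAreaRect(pts*1000), np.median(P[l==i][:,2]))
    m=reg(.2,.75,0.1,.8,.110,.135)
    pts=P[m][:,:2].astype(np.float32); print('housing',cv2.minAreaRect(pts*1000),np.median(P[m][:,2]))
E
```

```text
top bench z 0.0005935405876299482
plate [ 115  168  130   70 5164] ((582.5848388671875, 213.3089599609375), (151.57925415039062, 306.99407958984375), 4.575785160064697) 0.02242531894437727
housing ((580.38916015625, 452.241455078125), (245.0475616455078, 244.1732635498047), 33.2053108215332) 0.12183303202857032
scene bench z 0.0018080085484729613
plate [ 282  256  158  120 5644] ((580.754150390625, 216.37014770507812), (154.37551879882812, 312.8430480957031), 4.528719425201416) 0.023359938327729368
housing ((567.7762451171875, 400.26806640625), (142.5712890625, 106.71878814697266), 4.150853633880615) 0.12325881078202672
```

View pics/crop_rest.png

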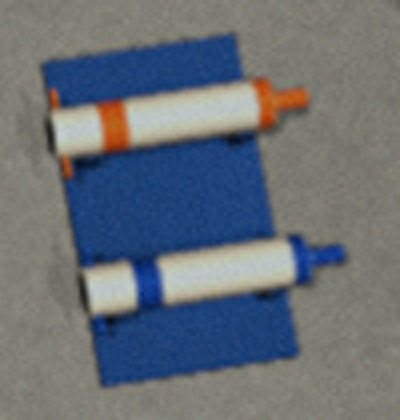

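View pics/crop_dos.png

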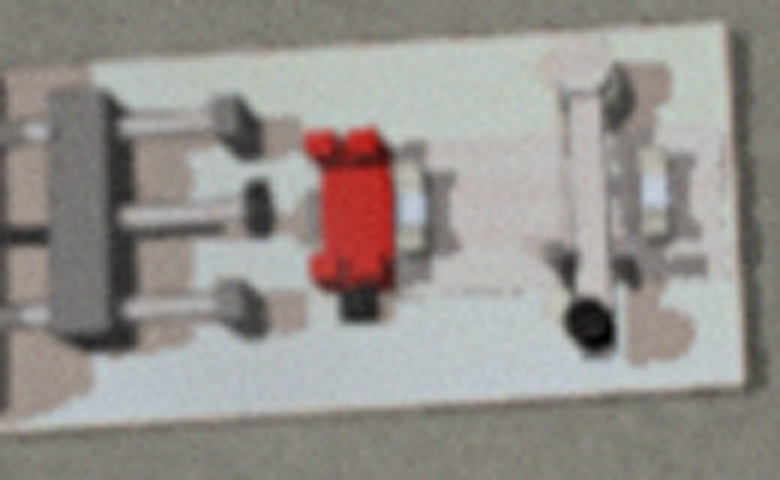

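View pics/crop_dos_s.png

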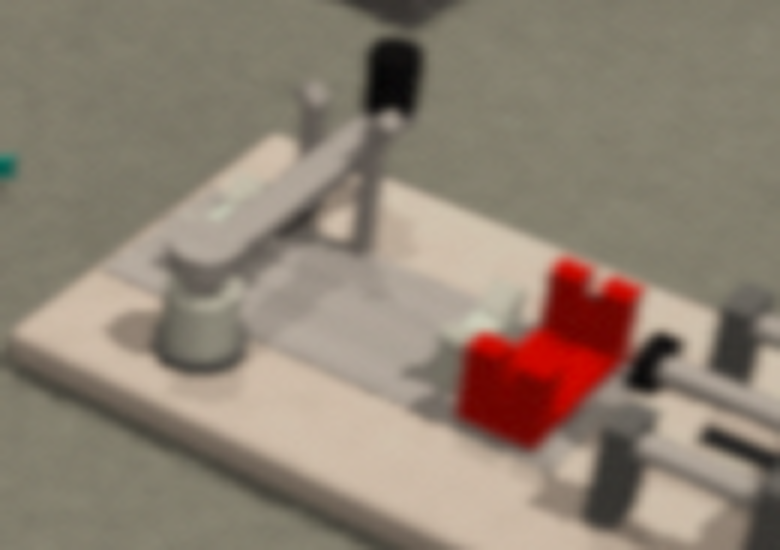

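The crop shows the blue-banded cartridge in the lower place of the rest, top-view pixel (389,234). Its flange is on the left (+y) and its nozzle on the right. Next come the poses of the cartridge and doser.

```bash
cat > m.py <<'E'
from h import *
def dos(o,yaw):
    ex=np.array([np.cos(yaw),np.sin(yaw),0]); ey=np.array([-np.sin(yaw),np.cos(yaw),0])
    return lambda p: np.array([o[0],o[1],0])+p[0]*ex+p[1]*ey+np.array([0,0,p[2]])
E
python3 - <<'E'
from m import *
t=np.load('top0.npy',allow_pickle=True).item(); s=np.load('scene0.npy',allow_pickle=True).item()
for n,d,roi in(('top',t,(340,440,215,262)),('scene',s,(185,260,160,215))):
    P=cloud(d); m=np.zeros(P.shape[:2],bool); m[roi[2]:roi[3],roi[0]:roi[1]]=1
    m&=(P[...,2]>.035)&(P[...,2]<.075)
    if n=='scene': 
        c=None
    Q=P[m]; 
    print(n,len(Q),Q.min(0),Q.max(0))
    from scipy.cluster.vq import kmeans2
    top=Q[Q[:,2]>.052]
    if n=='scene':
        # separate two barrels by x
        print(np.histogram(top[:,0],12))
    c=top.mean(0); u,sv,vt=np.linalg.svd((top-c)[:,:2],full_matrices=False); v=vt[0]*np.sign(vt[0][1]); al=(top-c)[:,:2]@v
    print('c',c,'dir',v,np.degrees(np.arctan2(-v[0],v[1])),'along',al.min(),al.max(),'zmax',np.percentile(top[:,2],95))
D=dos((.5868,.1515),np.radians(4.55))
for n,d in(('top',t),('scene',s)):
    im=cv2.resize(d['img'],None,fx=4,fy=4,interpolation=cv2.INTER_CUBIC)
    def pl(pts,col,cl=False):
        q=np.array([proj(d,D(p))*4+1.5 for p in pts]); cv2.polylines(im,[np.round(q).astype(int)],cl,col,1)
    pl([(-.075,-.09,.022),(.075,-.09,.022),(.075,.2,.022),(-.075,.2,.022)],(0,0,255),True)
    for y in(-.059,.036): pl([(-.017,y-.005,.06),(.017,y-.005,.06),(.017,y+.005,.06),(-.017,y+.005,.06)],(0,255,0),True)
    a=np.linspace(0,6.28,30); pl([(-.058+.009*np.cos(k),-.036+.009*np.sin(k),.101) for k in a],(0,0,255),True)
    for sg in(-1,1): pl([(sg*x,y,.063) for x,y in((.0195,.046),(.029,.046),(.029,.074),(.0195,.074))],(255,0,0),True)
    r=(110,165,260,250) if n=='top' else (280,225,410,340)
    c=im[r[1]*4:r[3]*4,r[0]*4:r[2]*4]; f=min(800/c.shape[1],600/c.shape[0]); cv2.imwrite(f'pics/ov_{n}.png',cv2.resize(c,None,fx=f,fy=f))
E
```

```text
top 797 [ 0.47477151 -0.36407287  0.03551314] [ 0.53460789 -0.21336392  0.06604812]
c [ 0.50936862 -0.27808673  0.05789798] dir [-0.16639665  0.9860589 ] 9.578378261221483 along -0.07896283351548189 0.06385184450946403 zmax 0.06257955407199546
scene 1145 [ 0.47330773 -0.36423507  0.03517878] [ 0.6202629  -0.19352568  0.06398732]
(array([  3,  22, 100, 162,  60,   0,   0,   1,   5,  55, 162, 103]), array([0.47422091, 0.48630582, 0.49839074, 0.51047565, 0.52256056,
       0.53464548, 0.54673039, 0.55881531, 0.57090022, 0.58298513,
       0.59507005, 0.60715496, 0.61923987]))
c [ 0.55634634 -0.25791939  0.05801137] dir [0.86895201 0.49489635] -60.33708407457282 along -0.08025799359302832 0.0810345770304978 zmax 0.061974454580219905
```

View pics/ov_top.png

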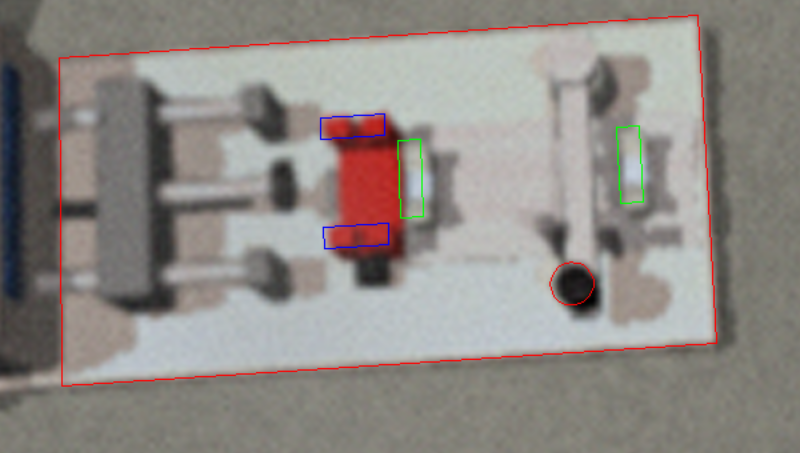

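View pics/ov_scene.png

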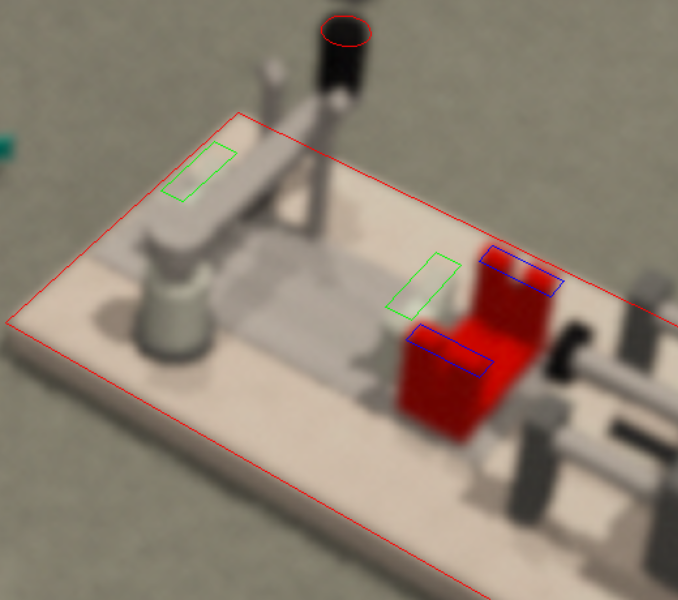

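```bash
python3 - <<'E'
from m import *
import sys
D=dos((.5868,.1515),np.radians(4.55))
ims={n:[viewer.get_image(n) for _ in range(4)] for n in('top','scene')}
ys=np.arange(.038,.084,.0015)
for n in ims:
    d=ims[n][0]; im=np.mean([k['img'].astype(float) for k in ims[n]],0).astype(np.float32)
    for x in(-.024,.024):
        pr=[]
        for y in ys:
            q=np.array([proj(d,D((x+dx,y,.063))) for dx in np.linspace(-.003,.003,7)],np.float32)
            v=cv2.remap(im,q[:,0].reshape(1,-1),q[:,1].reshape(1,-1),cv2.INTER_LINEAR)[0].mean(0); pr.append(v[2]) 
        print(n,x,[(round(float(y*1000),1),int(v)) for y,v in zip(ys,pr)])
s=ims['scene'][0];P=cloud(s); roi=(185,260,160,215)
m=np.zeros(P.shape[:2],bool); m[roi[2]:roi[3],roi[0]:roi[1]]=1
Q=P[m&(P[...,2]>.052)&(P[...,2]<.075)&(P[...,0]<.545)]
t=ims['top'][0];Pt=cloud(t);m=np.zeros(P.shape[:2],bool); m[215:262,340:440]=1
Qt=Pt[m&(Pt[...,2]>.052)&(Pt[...,2]<.075)]
for Q in (Q,Qt):
    for it in range(3):
        c=Q.mean(0); vt=np.linalg.svd((Q-c)[:,:2],full_matrices=False)[2]; v=vt[0]*np.sign(vt[0][1]); 
        w=np.array([v[1],-v[0]]); al=(Q-c)[:,:2]@v; ac=(Q-c)[:,:2]@w
        if it<2: Q=Q[(al>-.06)&(abs(ac)<.016)]
    print('c',c,'yaw',np.degrees(np.arctan2(-v[0],v[1])),'along',al.min(),al.max(),'across',np.percentile(ac,[2,50,98]),'end',c[:2]+v*al.max())
for n in('top','scene'):
  for k in('cartridge','cartridge_flange'):
    for r in viewer.mark_of(k,n)[:6]:
        p=world(ims[n][0],*r['point'],z=.045); print(n,k,round(r['score'],2),p[:2])
a=cv2.resize(t['img'][215:260,350:435],None,fx=9,fy=9,interpolation=cv2.INTER_CUBIC); cv2.imwrite('pics/cart.png',a)
E
```

```text
top -0.024 [(38.0, 117), (39.5, 108), (41.0, 106), (42.5, 109), (44.0, 126), (45.5, 150), (47.0, 174), (48.5, 178), (50.0, 180), (51.5, 180), (53.0, 178), (54.5, 172), (56.0, 162), (57.5, 144), (59.0, 135), (60.5, 135), (62.0, 157), (63.5, 175), (65.0, 180), (66.5, 179), (68.0, 178), (69.5, 178), (71.0, 180), (72.5, 181), (74.0, 183), (75.5, 183), (77.0, 184), (78.5, 183), (80.0, 182), (81.5, 182), (83.0, 182)]
top 0.024 [(38.0, 173), (39.5, 159), (41.0, 142), (42.5, 126), (44.0, 131), (45.5, 147), (47.0, 168), (48.5, 179), (50.0, 183), (51.5, 182), (53.0, 179), (54.5, 173), (56.0, 156), (57.5, 139), (59.0, 121), (60.5, 127), (62.0, 143), (63.5, 167), (65.0, 175), (66.5, 177), (68.0, 176), (69.5, 174), (71.0, 171), (72.5, 166), (74.0, 161), (75.5, 158), (77.0, 155), (78.5, 154), (80.0, 152), (81.5, 151), (83.0, 150)]
scene -0.024 [(38.0, 207), (39.5, 207), (41.0, 206), (42.5, 203), (44.0, 198), (45.5, 191), (47.0, 186), (48.5, 183), (50.0, 182), (51.5, 180), (53.0, 175), (54.5, 166), (56.0, 161), (57.5, 166), (59.0, 178), (60.5, 186), (62.0, 187), (63.5, 185), (65.0, 184), (66.5, 183
[... 963 characters left out ...]
 -0.28899235]
top cartridge 0.91 [ 0.32516154 -0.18732566]
top cartridge 0.89 [ 0.57474759 -0.06328727]
top cartridge 0.6 [ 0.51180191 -0.28378393]
top cartridge_flange 0.69 [ 0.29685499 -0.22524803]
top cartridge_flange 0.61 [ 0.60889902 -0.01295203]
top cartridge_flange 0.6 [ 0.7739576  -0.35205984]
top cartridge_flange 0.58 [ 0.49768655 -0.21524694]
scene cartridge 0.82 [ 0.6142898  -0.03252684]
scene cartridge 0.68 [0.47702977 0.07225292]
scene cartridge 0.67 [ 0.82126616 -0.25792538]
scene cartridge 0.56 [ 0.35169747 -0.18017538]
scene cartridge_flange 0.79 [0.64278961 0.01178876]
scene cartridge_flange 0.74 [ 0.79639063 -0.31634017]
scene cartridge_flange 0.64 [ 0.31981233 -0.20513169]
```

View pics/cart.png

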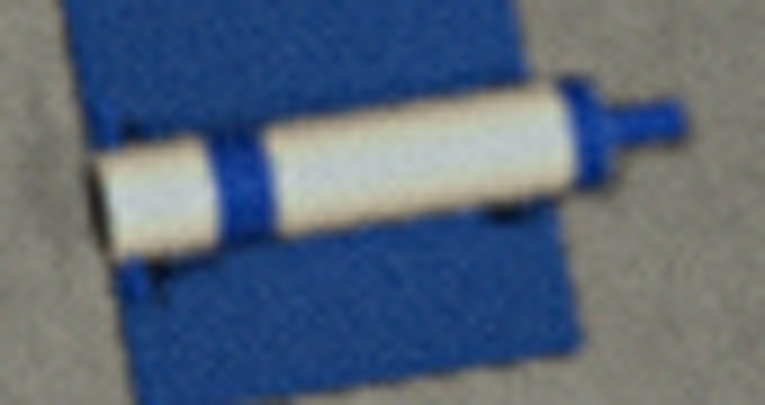

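```bash
cat >> m.py <<'E'
from scipy.spatial.transform import Rotation as Ro
D0=dos((.5868,.1515),np.radians(4.55))
def Rt(head):  # tool y heading deg, tool down
    h=np.radians(head); y=np.array([np.cos(h),np.sin(h),0]); z=np.array([0,0,-1.]); x=np.cross(y,z); return np.stack([x,y,z],1)
def rel(p,head,s=None):
    s=s or ctrl.sense(); R=np.array(s['ee_rot']); 
    return np.round(np.r_[R.T@(np.array(p)-np.array(s['ee_pos']))/.03, Ro.from_matrix(R.T@Rt(head)).as_rotvec(degrees=True)/8],3)
def st():
    s=ctrl.sense(); R=np.array(s['ee_rot']); print('t',round(s['time'],2),'pos',np.round(s['ee_pos'],4),'head',round(np.degrees(np.arctan2(R[1,1],R[0,1])),2),'z',np.round(R[:,2],3),'F',np.round(s['ft_force'],2),'M',np.round(s['moment'],2),'w',round(float(s['gripper_width']),4),'q',np.round(s['q'],2)); return s
E
python3 - <<'E'
from m import *
s=st(); k=D0((-.058,-.036,.0)); print(k); print(rel([k[0],k[1],.17],-85.4))
E
```

```text
t 1.9 pos [0.1487 0.6327 0.2146] head 76.78 z [ 0. -0. -1.] F [-1.05  0.3   0.01] M [ 0.01 -0.02 -0.04] w 0.0917 q [-1.38  0.47 -0.01  1.6   0.01  1.07 -0.06]
[0.53183863 0.11101237 0.        ]
[-16.411 -14.008   1.487   0.      0.     20.272]
```

{"fn": "drive_tool", "kwargs": {
  "series": [0.5, -16.4, -14, 1.4, 0, 0, 20.27, 0.5, -16.4, -14, 1.4, 0, 0, 20.27, 0.5, -16.4, -14, 1.4, 0, 0, 20.27, 0.5, -16.4, -14, 1.4, 0, 0, 20.27, 0.5, -16.4, -14, 1.4, 0, 0, 20.27, 0.5, -16.4, -14, 1.4, 0, 0, 20.27, 0.5, -16.4, -14, 1.4, 0, 0, 20.27, 0.5, -16.4, -14, 1.4, 0, 0, 20.27, 0.5, -16.4, -14, 1.4, 0, 0, 20.27, 0.5, -16.4, -14, 1.4, 0, 0, 20.27, 0.5, -16.4, -14, 1.4, 0, 0, 20.27, 0.5, -16.4, -14, 1.4, 0, 0, 20.27, 0.5, -16.4, -14, 1.4, 0, 0, 20.27, 0.5, -16.4, -14, 1.4, 0, 0, 20.27, 0.5, -16.4, -14, 1.4, 0, 0, 20.27, 0.5, -16.4, -14, 1.4, 0, 0, 20.27, 0.5, -16.4, -14, 1.4, 0, 0, 20.27, 0.5, -16.4, -14, 1.4, 0, 0, 20.27]
}}

```text
time: 4.15
ee_pos: [0.5316, 0.1114, 0.1727]
ee_rot: [[0.997, 0.082, 0.0], [0.082, -0.997, 0.0], [0.0, -0.0, -1.0]]
ft_force: [-0.1, 0.4, 0.1]
gripper_width: 0.0461
```

```bash
python3 - <<'E'
from m import *
s=st(); k=D0((-.058,-.036,.0)); print(rel([k[0],k[1],.072],-85.4))
E
```

```text
t 4.15 pos [0.5316 0.1114 0.1727] head -85.29 z [ 0.  0. -1.] F [-0.09  0.36  0.11] M [0.   0.16 0.03] w 0.0461 q [-0.89  0.41  0.79  1.94 -0.36  0.93 -1.41]
[ 6.000e-03  1.600e-02  3.356e+00 -3.000e-03 -1.000e-03  1.400e-02]
```

{"fn": "drive_tool", "kwargs": {
  "series": [0.5, 0, 0, 1.2, 0, 0, 0, 0.5, 0, 0, 2.4, 0, 0, 0, 0.5, 0, 0, 3.0, 0, 0, 0, 0.5, 0, 0, 3.3, 0, 0, 0]
}}

```text
time: 4.65
ee_pos: [0.5316, 0.1111, 0.073]
ee_rot: [[0.997, 0.081, -0.0], [0.081, -0.997, -0.0], [-0.001, 0.0, -1.0]]
ft_force: [-0.1, -0.4, -0.2]
gripper_width: 0.0459
```

```bash
python3 - <<'E'
from m import *
st(); 
for n,r in(('top',(120,140,260,250)),('scene',(260,180,420,310))):
    d=viewer.get_image(n); c=d['img'][r[1]:r[3],r[0]:r[2]]; cv2.imwrite(f'pics/k1_{n}.png',cv2.resize(c,None,fx=4,fy=4,interpolation=cv2.INTER_CUBIC))
E
```

```text
t 4.65 pos [0.5316 0.1111 0.073 ] head -85.38 z [-0. -0. -1.] F [-0.09 -0.41 -0.18] M [-0.02  0.11 -0.01] w 0.0459 q [-0.79  0.56  0.68  2.   -0.51  0.75 -1.3 ]
```

View pics/k1_scene.png

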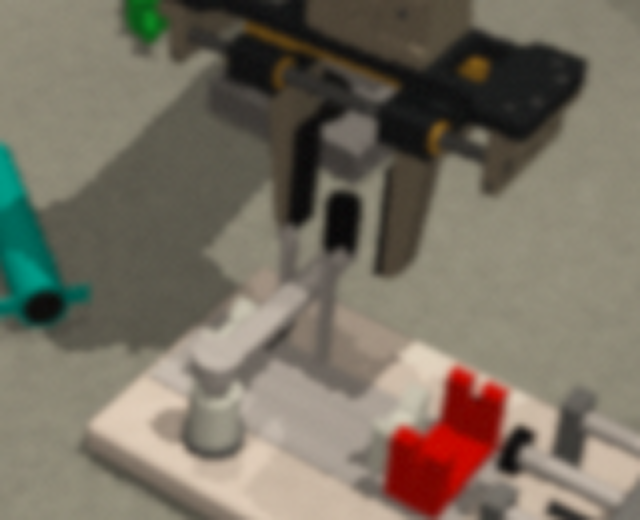

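The knob, at crop (340,222), sits between the two fingers. Closing on it now.

{"fn": "drive_tool", "kwargs": {
  "series": [0, 0, 0, 0, 0, 0, 0, 0, 0, 0, 0, 0, 0, 0, 0, 0, 0, 0, 0, 0, 0, 0, 0, 0, 0, 0, 0, 0]
}}

```text
time: 5.25
ee_pos: [0.5318, 0.1115, 0.074]
ee_rot: [[0.997, 0.081, 0.001], [0.081, -0.997, 0.0], [0.001, -0.0, -1.0]]
ft_force: [-0.3, 1.1, 1.2]
gripper_width: 0.0172
```

```bash
python3 - <<'E'
from m import *
st()
E
```

```text
t 5.25 pos [0.5318 0.1115 0.074 ] head -85.38 z [ 0.001  0.    -1.   ] F [-0.26  1.05  1.24] M [-0.02  0.11  0.04] w 0.0172 q [-0.8   0.56  0.68  2.   -0.51  0.75 -1.3 ]
```

{"fn": "drive_tool", "kwargs": {
  "series": [0, 0, 0, -0.2, 0, 0, 0, 0, 0, 0, -0.45, 0, 0, 0, 0, 0, 0, -0.7, 0, 0, 0, 0, 0, 0, -0.95, 0, 0, 0, 0, 0, 0, -1.2, 0, 0, 0, 0, 0, 0, -1.35, 0, 0, 0, 0, 0, 0, -1.35, 0, 0, 0]
}}

```text
time: 6.12
ee_pos: [0.5322, 0.1114, 0.1145]
ee_rot: [[0.997, 0.08, 0.002], [0.08, -0.997, -0.0], [0.002, 0.0, -1.0]]
ft_force: [6.4, 0.9, -9.0]
gripper_width: 0.0171
```

```bash
python3 - <<'E'
from m import *
s=st()
# arc
ax=D0((.045,-.036,0)); p0=np.array(s['ee_pos']); r=np.array([p0[0]-ax[0],p0[1]-ax[1]]); print('r',np.hypot(*r),np.degrees(np.arctan2(r[1],r[0])))
R0=np.array(s['ee_rot'])
for a in list(range(8,97,8)):
    c,sn=np.cos(np.radians(a)),np.sin(np.radians(a)); q=np.array([ax[0]+c*r[0]-sn*r[1],ax[1]+sn*r[0]+c*r[1],p0[2]])
    print(a,np.round(R0.T@(q-p0)/.03,2))
d=viewer.get_image('scene'); c=d['img'][180:310,260:420]; cv2.imwrite('pics/k2.png',cv2.resize(c,None,fx=4,fy=4,interpolation=cv2.INTER_CUBIC))
E
```

```text
t 6.12 pos [0.5322 0.1114 0.1145] head -85.39 z [ 0.002 -0.    -1.   ] F [ 6.44  0.94 -9.01] M [ 0.12 -1.03  0.01] w 0.0171 q [-0.84  0.5   0.73  1.98 -0.45  0.82 -1.35]
r 0.10262810748489347 -175.63965298461488
8 [0.03 0.48 0.  ]
16 [0.13 0.94 0.  ]
24 [0.29 1.39 0.  ]
32 [0.51 1.82 0.  ]
40 [0.79 2.2  0.  ]
48 [1.12 2.55 0.  ]
56 [1.5  2.84 0.  ]
64 [1.91 3.08 0.  ]
72 [2.35 3.26 0.  ]
80 [2.81 3.38 0.01]
88 [3.29 3.43 0.01]
96 [3.76 3.42 0.01]
```

View pics/k2.png

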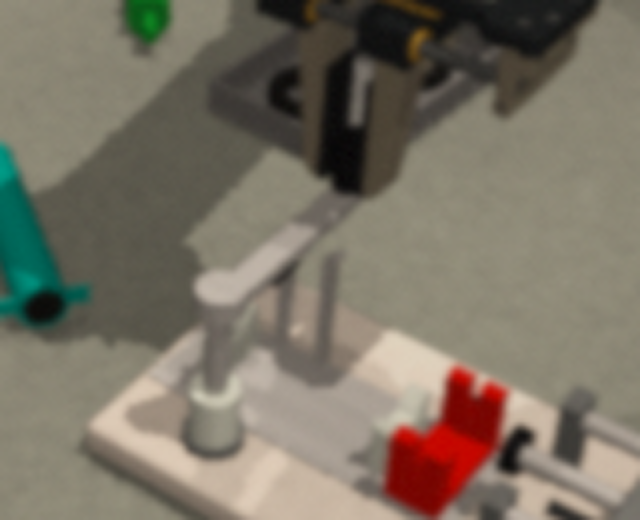

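The bar is lifted clear of the fork: prong tops at (330,255), bar at (320,210) in the crop. Swinging it aside along the arc.

{"fn": "drive_tool", "kwargs": {
  "series": [0, 0.03, 0.48, 0, 0, 0, -1, 0, 0.13, 0.94, 0, 0, 0, -2, 0, 0.29, 1.39, 0, 0, 0, -3, 0, 0.51, 1.82, 0, 0, 0, -4, 0, 0.79, 2.2, 0, 0, 0, -5, 0, 1.12, 2.55, 0, 0, 0, -6, 0, 1.5, 2.84, 0, 0, 0, -7, 0, 1.91, 3.08, 0, 0, 0, -8, 0, 2.35, 3.26, 0, 0, 0, -9, 0, 2.81, 3.38, 0, 0, 0, -10, 0, 3.29, 3.43, 0, 0, 0, -11, 0, 3.29, 3.43, 0, 0, 0, -11]
}}

```text
time: 7.68
ee_pos: [0.6371, 0.0148, 0.1128]
ee_rot: [[-0.043, 0.999, -0.003], [0.999, 0.043, -0.002], [-0.002, -0.003, -1.0]]
ft_force: [0.9, -2.2, -9.4]
gripper_width: 0.0172
```

```bash
python3 - <<'E'
from m import *
s=st()
d=viewer.get_image('scene'); c=d['img'][180:310,240:400]; cv2.imwrite('pics/k3.png',cv2.resize(c,None,fx=4,fy=4,interpolation=cv2.INTER_CUBIC))
E
```

```text
t 7.67 pos [0.6371 0.0148 0.1128] head 2.45 z [-0.003 -0.002 -1.   ] F [ 0.91 -2.16 -9.4 ] M [-0.95 -0.34 -0.15] w 0.0172 q [-0.32  0.57  0.34  1.73 -0.23  0.88  0.16]
```

View pics/k3.png

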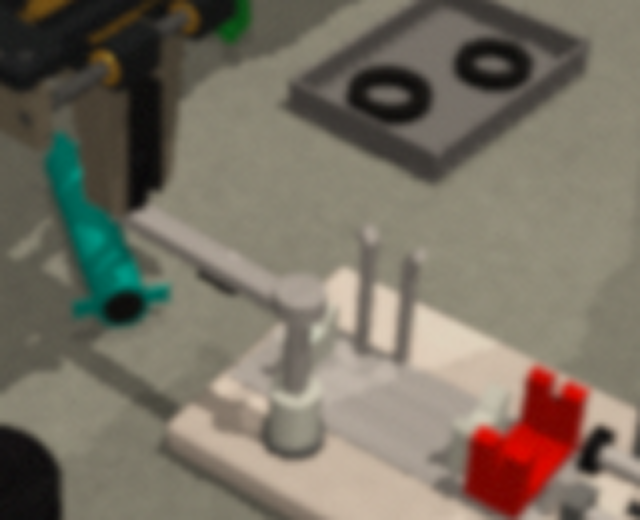

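The bar points to the doser's -y. Lowering it, releasing and retreating upward.

{"fn": "drive_tool", "kwargs": {
  "series": [0, 0, 0, 0.25, 0, 0, 0, 0, 0, 0, 0.55, 0, 0, 0, 0, 0, 0, 0.85, 0, 0, 0, 0, 0, 0, 1.15, 0, 0, 0, 0, 0, 0, 1.3, 0, 0, 0, 0, 0, 0, 1.3, 0, 0, 0, 0.5, 0, 0, 1.3, 0, 0, 0, 0.5, 0, 0, 1.3, 0, 0, 0, 0.5, 0, 0, 1.3, 0, 0, 0, 0.5, 0, 0, 0, 0, 0, 0, 0.6, 0, 0, -1.5, 0, 0, 0, 0.6, 0, 0, -2, 0, 0, 0]
}}

```text
time: 9.22
ee_pos: [0.6398, 0.0171, 0.1773]
ee_rot: [[-0.046, 0.999, 0.005], [0.999, 0.046, 0.001], [0.001, 0.005, -1.0]]
ft_force: [0.5, 0.0, 0.2]
gripper_width: 0.0549
```

```bash
python3 - <<'E'
from m import *
s=st()
t=np.load('top0.npy',allow_pickle=True).item()
# cartridge ends from pixels (top0 crop): flange end (361.1,237.8), right end (416.7,229.4)
a=world(t,350+103/9,215+205/9,z=.045); b=world(t,350+603/9,215+133/9,z=.045); print('ends',a,b,(a+b)/2,np.linalg.norm(a-b),np.degrees(np.arctan2(-(a-b)[0],(a-b)[1])))
print(rel([.5098,-.2795,.15],9.8), rel([.5098,-.2795,.15],9.8-180))
d=viewer.get_image('scene'); save(d,'s4.png')
E
```

```text
t 9.22 pos [0.6398 0.0171 0.1773] head 2.62 z [ 0.005  0.001 -1.   ] F [0.45 0.03 0.23] M [-0.12  0.09 -0.04] w 0.0549 q [-0.34  0.5   0.36  1.69 -0.2   0.99  0.13]
ends [ 0.49892338 -0.21721436  0.045     ] [ 0.51917078 -0.34655471  0.045     ] [ 0.50904708 -0.28188453  0.045     ] 0.1309155570504906 8.897076940678037
[-9.679e+00 -4.786e+00  8.770e-01  3.600e-02 -4.000e-03 -8.970e-01] [-9.6790e+00 -4.7860e+00  8.7700e-01 -6.0000e-03 -5.4000e-02  2.1603e+01]
```

View pics/s4.png

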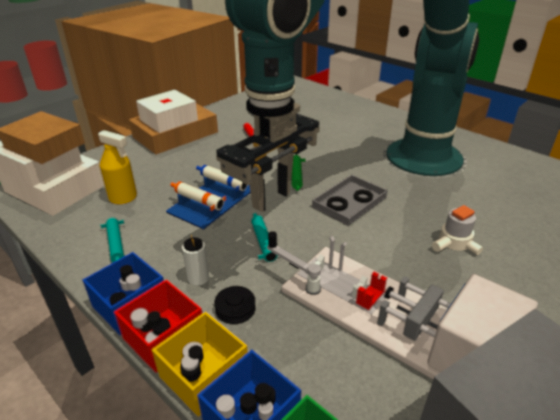

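{"fn": "drive_tool", "kwargs": {
  "series": [0.8, -9.72, -4.79, 1.5, 0, 0, -0.87, 0.8, -9.72, -4.79, 1.5, 0, 0, -0.87, 0.8, -9.72, -4.79, 1.5, 0, 0, -0.87, 0.8, -9.72, -4.79, 1.5, 0, 0, -0.87, 0.8, -9.72, -4.79, 1.5, 0, 0, -0.87, 0.8, -9.72, -4.79, 1.5, 0, 0, -0.87, 0.8, -9.72, -4.79, 1.5, 0, 0, -0.87, 0.8, -9.72, -4.79, 1.5, 0, 0, -0.87]
}}

```text
time: 10.28
ee_pos: [0.5091, -0.2787, 0.1287]
ee_rot: [[-0.169, 0.986, -0.0], [0.986, 0.169, 0.001], [0.001, 0.0, -1.0]]
ft_force: [1.4, 0.5, 0.5]
gripper_width: 0.0733
```

```bash
python3 - <<'E'
from m import *
s=st(); print(rel([.5098,-.281,.026],9.6))
for n,r in(('top',(330,170,470,280)),('scene',(160,110,320,240))):
    d=viewer.get_image(n); c=d['img'][r[1]:r[3],r[0]:r[2]]; cv2.imwrite(f'pics/c1_{n}.png',cv2.resize(c,None,fx=4,fy=4,interpolation=cv2.INTER_CUBIC))
E
```

```text
t 10.28 pos [ 0.5091 -0.2787  0.1287] head 9.75 z [-0.     0.001 -1.   ] F [1.37 0.52 0.45] M [-0.04  0.03  0.04] w 0.0733 q [ 0.15  0.47  0.38  1.87 -0.23  0.85  0.81]
[-8.300e-02  1.000e-02  3.422e+00  2.000e-03 -1.000e-02  1.900e-02]
```

View pics/c1_scene.png

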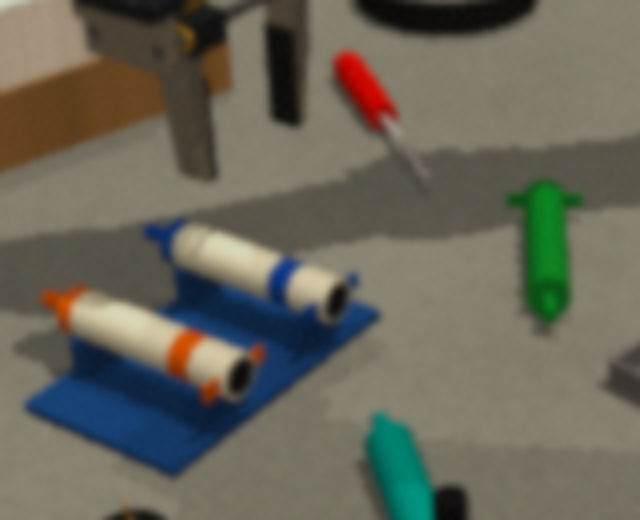

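View pics/c1_top.png

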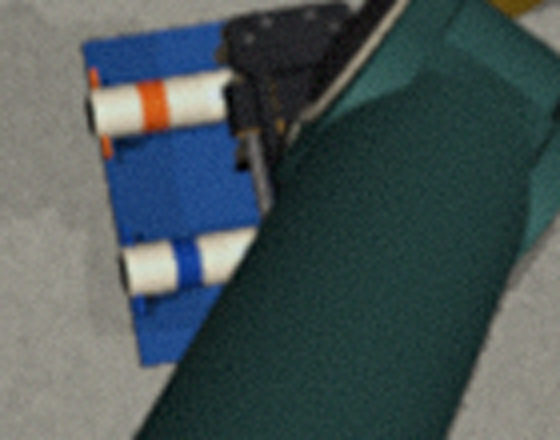

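Both cartridges are in place and the fingers are over the blue one, scene crop about (240,140). Descending to grip it.

{"fn": "drive_tool", "kwargs": {
  "series": [0.8, -0.08, 0.01, 1.2, 0, 0, 0.02, 0.8, -0.08, 0.01, 2.4, 0, 0, 0.02, 0.8, -0.08, 0.01, 3.1, 0, 0, 0.02, 0.8, -0.08, 0.01, 3.42, 0, 0, 0.02, 0.8, -0.08, 0.01, 3.42, 0, 0, 0.02]
}}

```text
time: 11.0
ee_pos: [0.509, -0.2827, 0.0263]
ee_rot: [[-0.165, 0.986, -0.0], [0.986, 0.165, 0.0], [0.0, -0.0, -1.0]]
ft_force: [-0.7, -0.4, 0.7]
gripper_width: 0.0738
```

```bash
python3 - <<'E'
from m import *
s=st()
E
```

```text
t 11.0 pos [ 0.509  -0.2827  0.0263] head 9.49 z [-0.  0. -1.] F [-0.66 -0.39  0.74] M [-0.06  0.1   0.01] w 0.0738 q [ 0.2   0.62  0.32  1.91 -0.31  0.66  0.88]
```

{"fn": "drive_tool", "kwargs": {
  "series": [0.4, 0, 0, 0, 0, 0, 0, 0.4, 0, 0, 0, 0, 0, 0, 0, 0, 0, 0, 0, 0, 0, 0, 0, 0, 0, 0, 0, 0, 0, 0, 0, 0, 0, 0, 0, 0, 0, 0, 0, 0, 0, 0]
}}

```text
time: 11.75
ee_pos: [0.5114, -0.2832, 0.0274]
ee_rot: [[-0.164, 0.986, 0.005], [0.986, 0.164, -0.001], [-0.002, 0.004, -1.0]]
ft_force: [5.1, 1.6, 0.8]
gripper_width: 0.0285
```

```bash
python3 - <<'E'
from m import *
s=st()
d=viewer.get_image('scene'); c=d['img'][110:240,160:320]; cv2.imwrite('pics/c2.png',cv2.resize(c,None,fx=4,fy=4,interpolation=cv2.INTER_CUBIC))
E
```

```text
t 11.75 pos [ 0.5114 -0.2832  0.0274] head 9.46 z [ 0.005 -0.001 -1.   ] F [5.1  1.6  0.83] M [ 0.25 -1.18 -0.03] w 0.0285 q [ 0.2   0.62  0.32  1.9  -0.31  0.66  0.88]
```

View pics/c2.png

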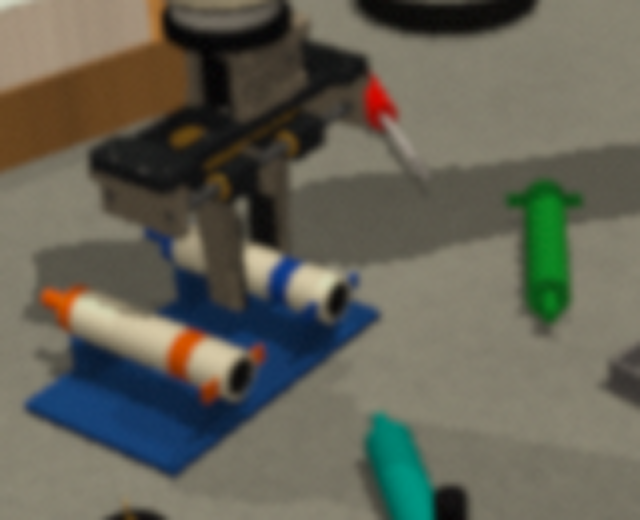

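The barrel is gripped at 28.5 mm. Lifting straight up, then carrying it above everything to the cradle.

```bash
python3 - <<'E'
from m import *
print(rel([.5868,.1515,.140],4.55))
E
```

```text
[ 1.3874e+01  4.8770e+00 -3.7540e+00  3.3000e-02  1.0000e-02  6.1500e-01]
```

{"fn": "drive_tool", "kwargs": {
  "series": [0, 0, 0, -0.3, 0, 0, 0, 0, 0, 0, -1.2, 0, 0, 0, 0, 0, 0, -2.4, 0, 0, 0, 0, 0, 0, -3.6, 0, 0, 0, 0, 0, 0, -3.75, 0, 0, 0]
}}

```text
time: 12.42
ee_pos: [0.5093, -0.2845, 0.1414]
ee_rot: [[-0.163, 0.987, 0.003], [0.987, 0.163, -0.002], [-0.002, 0.003, -1.0]]
ft_force: [0.4, 0.1, -0.9]
gripper_width: 0.0278
```

```bash
python3 - <<'E'
from m import *
s=st(); print(rel([.5868,.1515,.140],4.55))
E
```

```text
t 12.43 pos [ 0.5093 -0.2845  0.1414] head 9.37 z [ 0.003 -0.002 -1.   ] F [ 0.4   0.11 -0.86] M [-0.1   0.05 -0.02] w 0.0278 q [ 0.15  0.45  0.39  1.86 -0.22  0.87  0.81]
[13.919  4.916  0.032  0.023  0.014  0.602]
```

{"fn": "drive_tool", "kwargs": {
  "series": [0, 0.8, 0.28, 0, 0, 0, 0.03, 0, 2.3, 0.81, 0, 0, 0, 0.1, 0, 4, 1.41, 0, 0, 0, 0.17, 0, 5.7, 2.01, 0, 0, 0, 0.25, 0, 7.4, 2.61, 0, 0, 0, 0.32, 0, 9.1, 3.21, 0, 0, 0, 0.39, 0, 10.8, 3.81, 0, 0, 0, 0.47, 0, 12.3, 4.34, 0, 0, 0, 0.53, 0, 13.4, 4.73, 0, 0, 0, 0.58, 0, 13.92, 4.92, 0, 0, 0, 0.6, 0, 13.92, 4.92, 0, 0, 0, 0.6, 0, 13.92, 4.92, 0, 0, 0, 0.6]
}}

```text
time: 13.92
ee_pos: [0.5857, 0.1502, 0.1387]
ee_rot: [[-0.078, 0.997, -0.001], [0.997, 0.078, -0.001], [-0.001, -0.001, -1.0]]
ft_force: [-1.3, -0.4, -1.7]
gripper_width: 0.0279
```

```bash
python3 - <<'E'
from m import *
s=st(); print(rel([.5868,.1515,.140],4.55))
for n,r in(('top',(110,140,270,270)),('scene',(260,160,420,290))):
    d=viewer.get_image(n); np.save(n+'5.npy',d,allow_pickle=True); c=d['img'][r[1]:r[3],r[0]:r[2]]; cv2.imwrite(f'pics/c5_{n}.png',cv2.resize(c,None,fx=4,fy=4,interpolation=cv2.INTER_CUBIC))
E
```

```text
t 13.93 pos [0.5857 0.1502 0.1387] head 4.47 z [-0.001 -0.001 -1.   ] F [-1.28 -0.44 -1.72] M [-0.1   0.07  0.02] w 0.0279 q [-0.55  0.49  0.32  1.8  -0.19  0.89 -0.07]
[ 0.04   0.038 -0.045 -0.007  0.009 -0.01 ]
```

View pics/c5_scene.png

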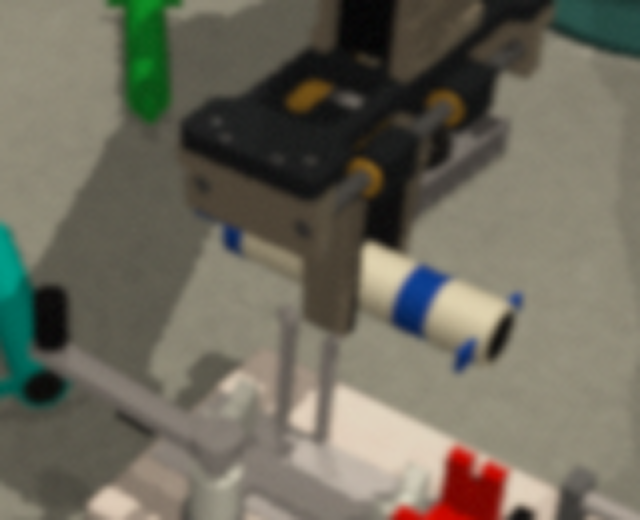

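View pics/c5_top.png

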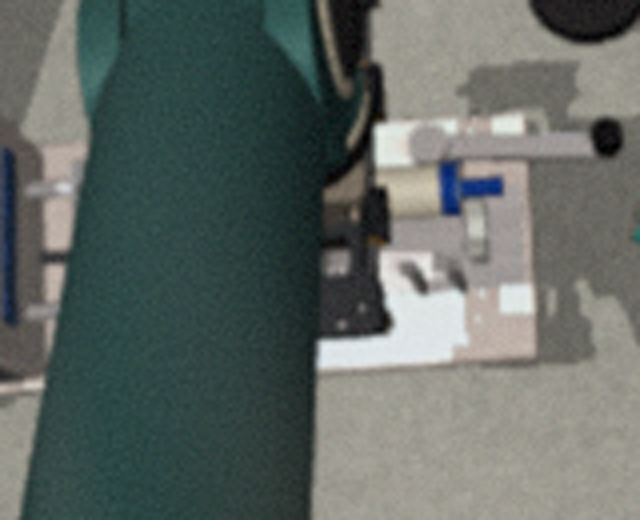

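```bash
python3 - <<'E'
from m import *
t=np.load('top5.npy',allow_pickle=True).item(); s=np.load('scene5.npy',allow_pickle=True).item()
o=np.array([.5868,.1515,0]); yw=np.radians(4.55); E=np.array([[np.cos(yw),np.sin(yw),0],[-np.sin(yw),np.cos(yw),0],[0,0,1]])
f=lambda p: np.round(E@(p-o)*1000,1)
print('tip top',f(world(t,110+503/4,140+186/4,z=.156)),'barrel end',f(world(t,110+440/4,140+190/4,z=.156)))
a=world(s,260+465/4,160+354/4,z=.156);b=world(s,260+517/4,160+300/4,z=.156); print('flange ends',f(a),f(b),f((a+b)/2),np.linalg.norm(a-b)*1e3)
print('tcp',f(np.array(ctrl.sense()['ee_pos'])))
s0=np.load('scene0.npy',allow_pickle=True).item(); t0=np.load('top0.npy',allow_pickle=True).item()
c=s0['img'][270:312,350:392]; cv2.imwrite('pics/cheek.png',cv2.resize(c,None,fx=14,fy=14,interpolation=cv2.INTER_CUBIC))
c=t0['img'][180:222,158:200]; cv2.imwrite('pics/cheekt.png',cv2.resize(c,None,fx=14,fy=14,interpolation=cv2.INTER_CUBIC))
c=s['img'][215:255,345:400]; cv2.imwrite('pics/fl.png',cv2.resize(c,None,fx=14,fy=14,interpolation=cv2.INTER_CUBIC))
c=t['img'][170:200,200:245]; cv2.imwrite('pics/nz.png',cv2.resize(c,None,fx=16,fy=16,interpolation=cv2.INTER_CUBIC))
E
```

```text
tip top [ -3.1 -85.3 156. ] barrel end [ -3.1 -51.7 156. ]
flange ends [ 13.5  61.9 156. ] [-31.2  61.9 156. ] [ -8.9  61.9 156. ] 44.7626648187012
tcp [ -0.9  -1.  139. ]
```

View pics/cheek.png

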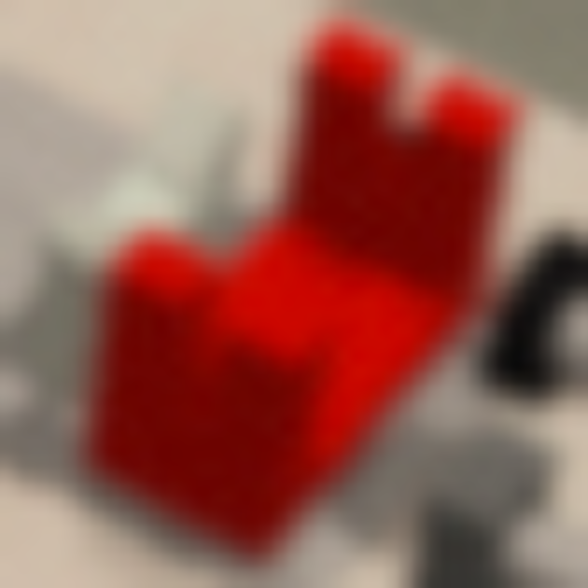

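View pics/cheekt.png

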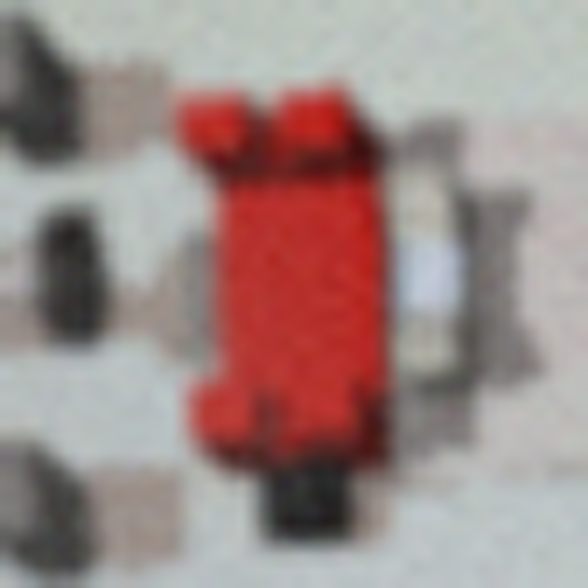

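View pics/fl.png

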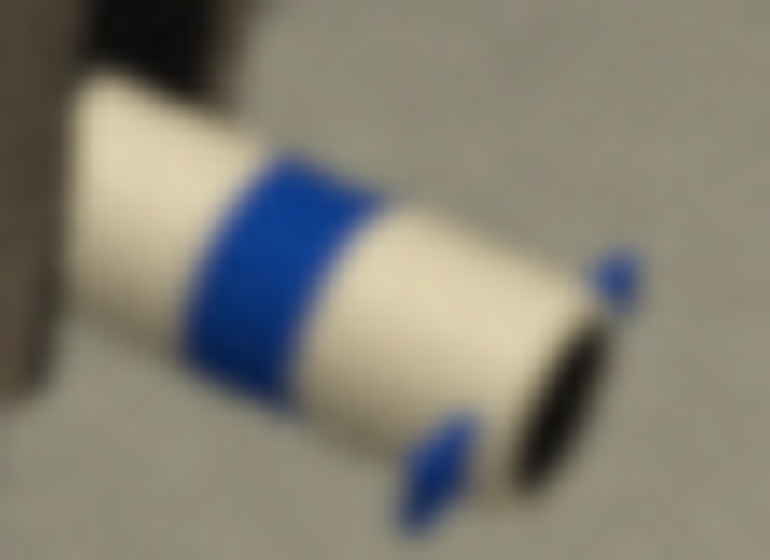

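View pics/nz.png

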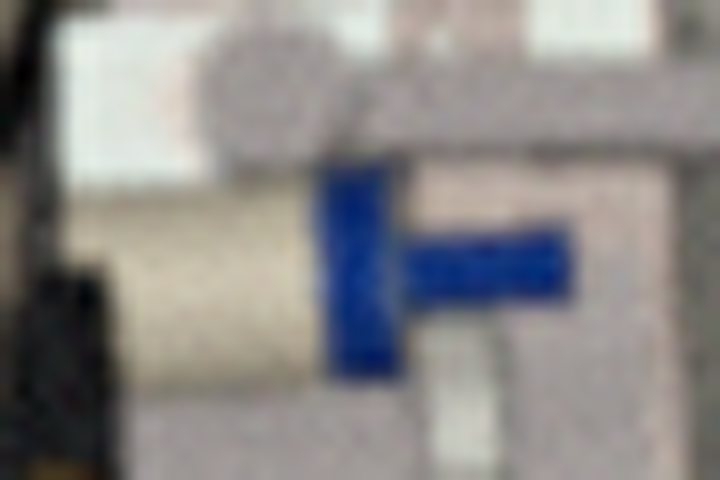

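```bash
python3 - <<'E'
from m import *
t=np.load('top0.npy',allow_pickle=True).item(); s=np.load('scene0.npy',allow_pickle=True).item()
t5=np.load('top5.npy',allow_pickle=True).item(); s5=np.load('scene5.npy',allow_pickle=True).item()
o=np.array([.5868,.1515,0]); yw=np.radians(4.55); E=np.array([[np.cos(yw),np.sin(yw),0],[-np.sin(yw),np.cos(yw),0],[0,0,1]])
f=lambda p: np.round(E@(p-o)*1000,1)
cv=lambda p,k,x0,y0: (x0+(p[0]+.5)/k-.5,y0+(p[1]+.5)/k-.5)
for p in [(215,125),(313,122),(222,415),(325,418)]: print('top cheek',f(world(t,*cv(p,14,158,180),z=.063)))
for p in [(352,62),(468,112),(168,270),(270,345)]: print('scene cheek',f(world(s,*cv(p,14,350,270),z=.063)))
# overlay flange + cheek models, scene
def ov(d,r,k,boxes,name):
    c=cv2.resize(d['img'][r[1]:r[3],r[0]:r[2]],None,fx=k,fy=k,interpolation=cv2.INTER_CUBIC)
    for b,col in boxes:
        x0,x1,y0,y1,z0,z1=b; P=lambda x,y,z: ((proj(d,D0((x/1e3,y/1e3,z/1e3)))-[r[0],r[1]]+.5)*k-.5)
        for q in [[(x0,y0,z0),(x1,y0,z0),(x1,y1,z0),(x0,y1,z0)],[(x0,y0,z1),(x1,y0,z1),(x1,y1,z1),(x0,y1,z1)]]:
            cv2.polylines(c,[np.round([P(*v) for v in q]).astype(int)],True,col,1)
        for x in(x0,x1):
            for y in(y0,y1): cv2.line(c,*[tuple(int(round(a)) for a in P(x,y,z)) for z in(z0,z1)],col,1)
    cv2.imwrite('pics/'+name,c)
def ch(sl): 
    L=[]
    for sg in(-1,1):
        a,b=sorted((sg*19.5,sg*29))
        L+=[((a,b,sl-13.75,sl-2.75,46,63),(255,255,0)),((a,b,sl+2.75,sl+13.75,46,63),(255,255,0))]
    return L
ov(s,(350,270,392,312),14,ch(59),'o1.png'); ov(t,(158,180,200,222),14,ch(59),'o2.png')
ov(s5,(345,215,400,255),14,[((-26-1,26-1,58,61,151.3,161.3),(255,255,0))],'o3.png')
E
```

```text
top cheek [24.  66.4 63. ]
top cheek [23.5 50.2 63. ]
top cheek [-24.8  66.7  63. ]
top cheek [-26.4  49.8  63. ]
scene cheek [-24.7  50.1  63. ]
scene cheek [-25.8  66.5  63. ]
scene cheek [22.7 50.6 63. ]
scene cheek [26.  67.1 63. ]
```

View pics/o1.png

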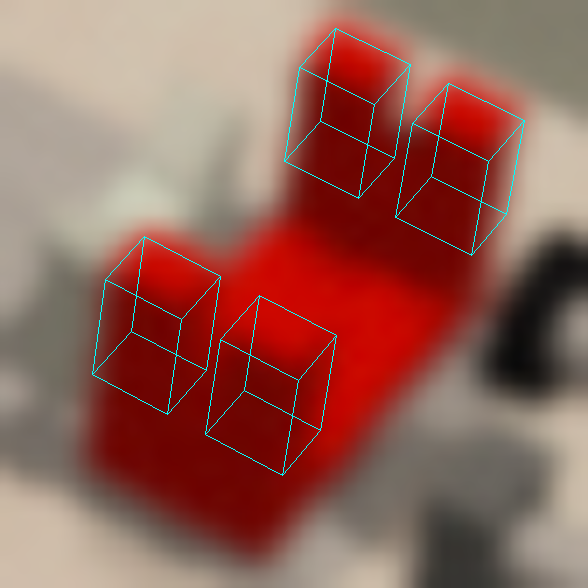

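View pics/o2.png

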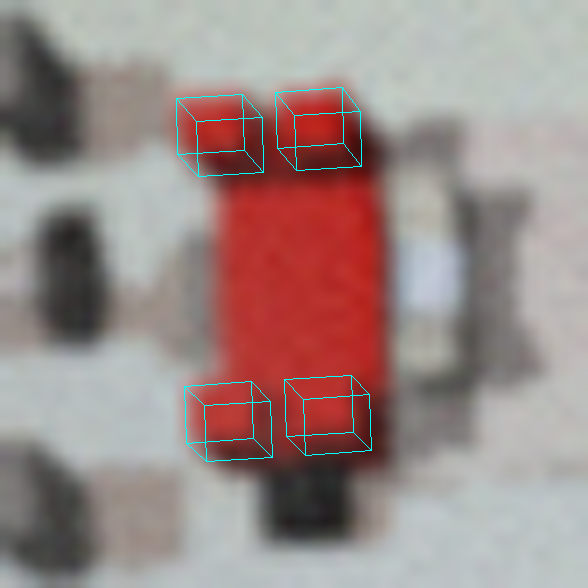

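View pics/o3.png

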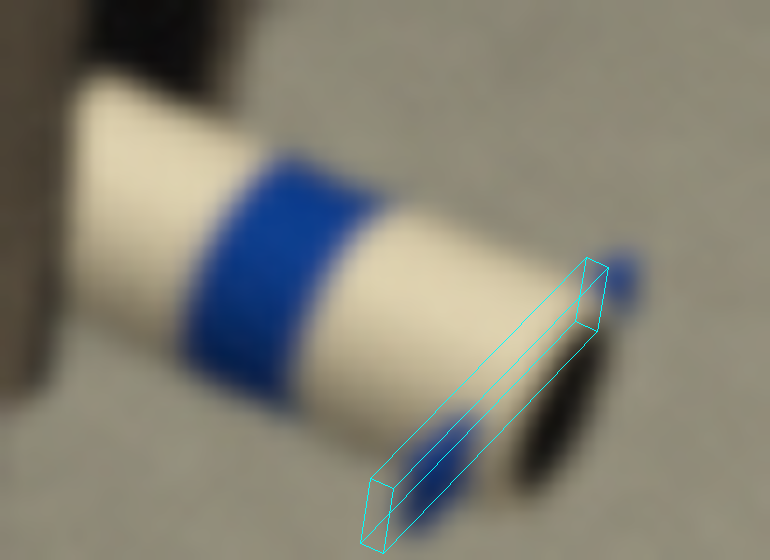

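In both cameras the slot is at about y 58.6 and the flange at about y 62.3, in my doser frame. The cartridge reads about 4 mm short in x relative to the doser. I'll correct both and lower to a hover above the cheeks.

```bash
python3 - <<'E'
from m import *
s=st(); p=D0((.003,-.0047,.058)); print(rel(p,4.55))
E
```

```text
t 14.03 pos [0.586  0.1504 0.139 ] head 4.45 z [-0.    -0.001 -1.   ] F [-0.27  0.72 -1.59] M [-0.09  0.07  0.02] w 0.0281 q [-0.55  0.49  0.32  1.8  -0.19  0.89 -0.07]
[-1.210e-01  1.300e-01  2.701e+00 -1.000e-03  5.000e-03 -1.200e-02]
```

{"fn": "drive_tool", "kwargs": {
  "series": [0, -0.12, 0.13, 0.4, 0, 0, 0, 0, -0.12, 0.13, 1.0, 0, 0, 0, 0, -0.12, 0.13, 1.6, 0, 0, 0, 0, -0.12, 0.13, 2.1, 0, 0, 0, 0, -0.12, 0.13, 2.5, 0, 0, 0, 0, -0.12, 0.13, 2.7, 0, 0, 0, 0, -0.12, 0.13, 2.7, 0, 0, 0]
}}

```text
time: 14.9
ee_pos: [0.59, 0.1493, 0.0576]
ee_rot: [[-0.08, 0.997, -0.0], [0.997, 0.08, -0.0], [-0.0, -0.0, -1.0]]
ft_force: [0.1, -0.2, -0.4]
gripper_width: 0.0282
```

```bash
python3 - <<'E'
from m import *
s=st()
for n,r,k in(('top',(150,165,260,235),7),('scene',(310,210,420,300),6)):
    d=viewer.get_image(n); np.save(n+'6.npy',d,allow_pickle=True); c=d['img'][r[1]:r[3],r[0]:r[2]]; cv2.imwrite(f'pics/c6_{n}.png',cv2.resize(c,None,fx=k,fy=k,interpolation=cv2.INTER_CUBIC))
E
```

```text
t 14.9 pos [0.59   0.1493 0.0576] head 4.62 z [-0. -0. -1.] F [ 0.08 -0.2  -0.37] M [-0.06  0.05 -0.02] w 0.0282 q [-0.51  0.6   0.28  1.83 -0.23  0.74 -0.03]
```

View pics/c6_scene.png

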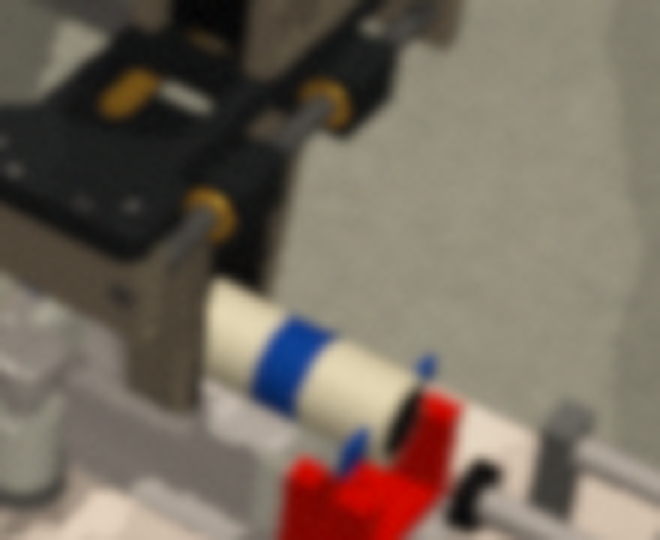

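View pics/c6_top.png

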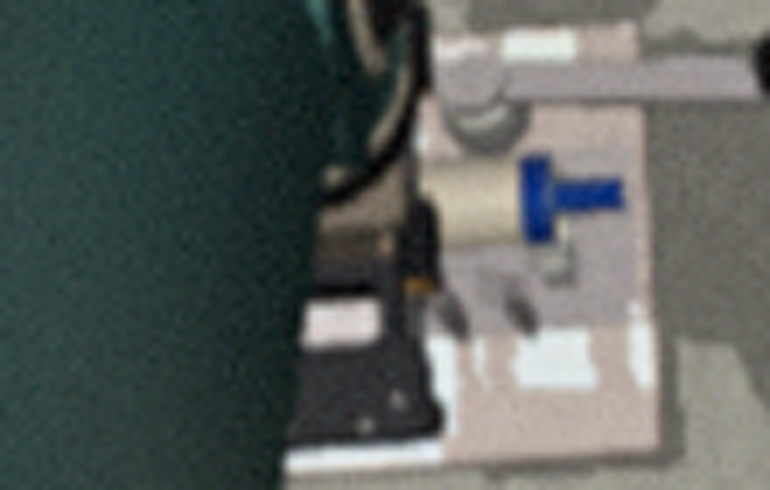

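```bash
cat >> m.py <<'E'
o0=np.array([.5868,.1515,0]); yw0=np.radians(4.55); E0=np.array([[np.cos(yw0),np.sin(yw0),0],[-np.sin(yw0),np.cos(yw0),0],[0,0,1]])
fd=lambda p: np.round(E0@(np.array(p)-o0)*1000,1)
def ov(d,r,k,boxes,name):
    c=cv2.resize(d['img'][r[1]:r[3],r[0]:r[2]],None,fx=k,fy=k,interpolation=cv2.INTER_CUBIC)
    for b,col in boxes:
        x0,x1,y0,y1,z0,z1=b; P=lambda x,y,z: ((proj(d,D0((x/1e3,y/1e3,z/1e3)))-[r[0],r[1]]+.5)*k-.5)
        for q in [[(x0,y0,z0),(x1,y0,z0),(x1,y1,z0),(x0,y1,z0)],[(x0,y0,z1),(x1,y0,z1),(x1,y1,z1),(x0,y1,z1)]]:
            cv2.polylines(c,[np.round([P(*v) for v in q]).astype(int)],True,col,1)
        for x in(x0,x1):
            for y in(y0,y1): cv2.line(c,*[tuple(int(round(a)) for a in P(x,y,z)) for z in(z0,z1)],col,1)
    cv2.imwrite('pics/'+name,c)
def ch(sl,dx=0): 
    L=[]
    for sg in(-1,1):
        a,b=sorted((sg*19.5,sg*29))
        L+=[((a+dx,b+dx,sl-13.75,sl-2.75,46,63),(255,255,0)),((a+dx,b+dx,sl+2.75,sl+13.75,46,63),(255,255,0))]
    return L
E
python3 - <<'E'
from m import *
t=np.load('top6.npy',allow_pickle=True).item(); s=np.load('scene6.npy',allow_pickle=True).item()
print(fd(ctrl.sense()['ee_pos']))
fl=lambda x,y,z,c=(0,255,255):((x-26,x+26,y-1.5,y+1.5,z-5,z+5),c)
ov(s,(350,265,394,307),14,ch(58.6)+[fl(-1,58.6,75.2)],'o4.png')
ov(t,(205,180,250,215),16,[((-1-14.5,-1+14.5,-66.4,-30,75.2,75.21),(0,255,255)),((-17,17,-64,-54,22,58),(0,255,0))],'o5.png')
E
```

```text
[ 3.6 -2.3 58.4]
```

View pics/o4.png

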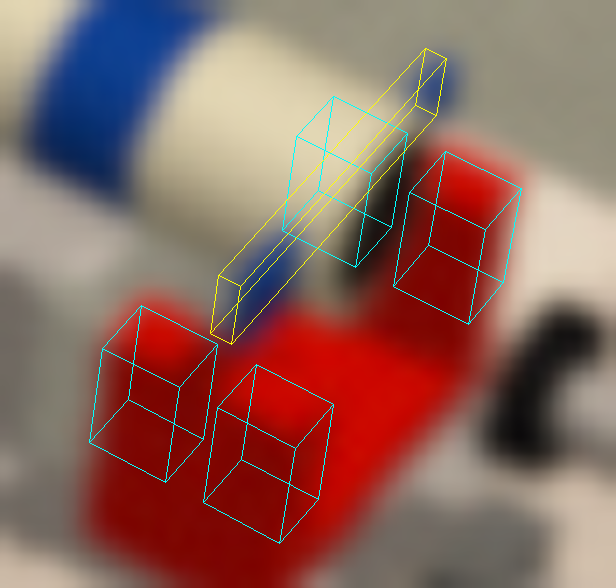

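View pics/o5.png

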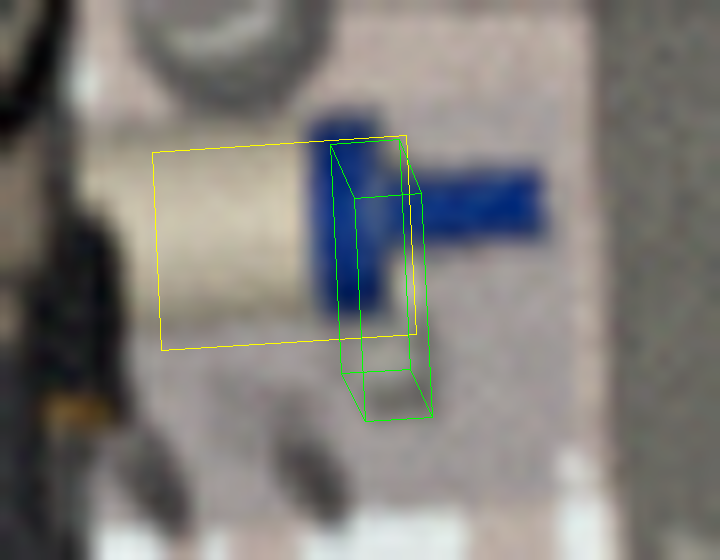

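In scene and top alike the flange reads y 61.2 against the slot at 58.6. Shifting −2.6 mm along y, then descending in small steps while watching the force.

{"fn": "drive_tool", "kwargs": {
  "series": [0, -0.09, 0, 0, 0, 0, 0, 0, -0.09, 0, 0, 0, 0, 0, 0, -0.09, 0, 0.07, 0, 0, 0, 0, -0.09, 0, 0.07, 0, 0, 0]
}}

```text
time: 15.5
ee_pos: [0.5902, 0.1467, 0.0557]
ee_rot: [[-0.081, 0.997, -0.0], [0.997, 0.081, 0.0], [0.0, -0.0, -1.0]]
ft_force: [-0.1, 0.5, -0.6]
gripper_width: 0.0279
```

```bash
python3 - <<'E'
from m import *
s=st(); print(fd(s['ee_pos']))
s=viewer.get_image('scene')
fl=lambda x,y,z,c=(0,255,255):((x-26,x+26,y-1.5,y+1.5,z-5,z+5),c)
z=ctrl.sense()['ee_pos'][2]*1e3+17.6
ov(s,(350,265,394,307),14,[fl(-1,58.6,z)],'o6.png')
E
```

```text
t 15.5 pos [0.5902 0.1467 0.0557] head 4.62 z [-0.  0. -1.] F [-0.11  0.49 -0.61] M [-0.03  0.09 -0.  ] w 0.0279 q [-0.51  0.6   0.28  1.83 -0.24  0.74 -0.02]
[ 3.  -5.  55.7]
```

View pics/o6.png

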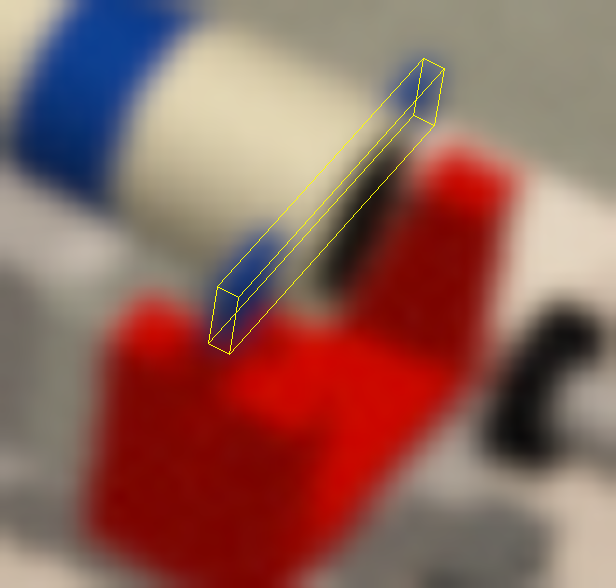

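{"fn": "drive_tool", "kwargs": {
  "series": [0, 0.02, 0, 0.06, 0, 0, 0, 0, 0.02, 0, 0.11, 0, 0, 0, 0, 0.02, 0, 0.15, 0, 0, 0, 0, 0.02, 0, 0.18, 0, 0, 0, 0, 0.02, 0, 0.21, 0, 0, 0, 0, 0.02, 0, 0.21, 0, 0, 0]
}}

```text
time: 16.3
ee_pos: [0.5903, 0.1472, 0.0495]
ee_rot: [[-0.08, 0.997, -0.0], [0.997, 0.08, -0.0], [-0.0, -0.0, -1.0]]
ft_force: [0.6, -0.8, -0.7]
gripper_width: 0.0282
```

```bash
python3 - <<'E'
from m import *
s=st(); print(fd(s['ee_pos']))
E
```

```text
t 16.3 pos [0.5903 0.1472 0.0495] head 4.61 z [-0. -0. -1.] F [ 0.6  -0.77 -0.69] M [-0.04  0.05 -0.03] w 0.0282 q [-0.51  0.61  0.28  1.83 -0.24  0.73 -0.02]
[ 3.1 -4.5 49.5]
```

{"fn": "drive_tool", "kwargs": {
  "series": [0, 0, 0, 0.03, 0, 0, 0, 0, 0, 0, 0.06, 0, 0, 0, 0, 0, 0, 0.09, 0, 0, 0, 0, 0, 0, 0.09, 0, 0, 0]
}}

```text
time: 16.8
ee_pos: [0.5903, 0.1473, 0.0468]
ee_rot: [[-0.08, 0.997, -0.0], [0.997, 0.08, -0.0], [-0.0, -0.0, -1.0]]
ft_force: [-0.2, -0.0, -1.3]
gripper_width: 0.0284
```

```bash
python3 - <<'E'
from m import *
s=st(); print(fd(s['ee_pos']))
s=viewer.get_image('scene')
c=s['img'][255:307,340:400]; cv2.imwrite('pics/o7.png',cv2.resize(c,None,fx=12,fy=11,interpolation=cv2.INTER_CUBIC))
E
```

```text
t 16.8 pos [0.5903 0.1473 0.0468] head 4.61 z [-0. -0. -1.] F [-0.22 -0.02 -1.28] M [-0.07  0.02 -0.02] w 0.0284 q [-0.51  0.62  0.28  1.83 -0.24  0.72 -0.02]
[ 3.1 -4.5 46.8]
```

View pics/o7.png

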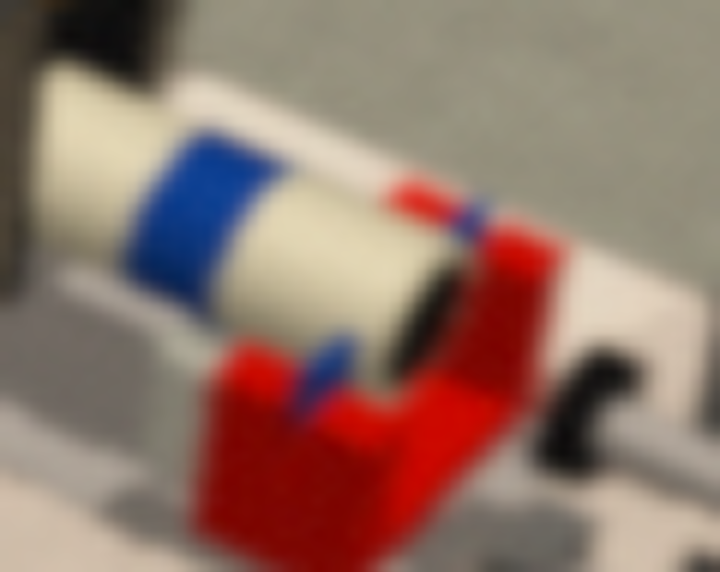

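The flange is entering the slot at both cheeks, near one at (325,375) and far one at (470,215), with almost no force. Lowering on to the saddles.

{"fn": "drive_tool", "kwargs": {
  "series": [0, 0, 0, 0.03, 0, 0, 0, 0, 0, 0, 0.06, 0, 0, 0, 0, 0, 0, 0.09, 0, 0, 0, 0, 0, 0, 0.11, 0, 0, 0, 0, 0, 0, 0.11, 0, 0, 0]
}}

```text
time: 17.48
ee_pos: [0.5903, 0.1473, 0.0439]
ee_rot: [[-0.08, 0.997, -0.0], [0.997, 0.08, 0.0], [0.0, -0.0, -1.0]]
ft_force: [-1.5, -0.2, 3.0]
gripper_width: 0.028
```

```bash
python3 - <<'E'
from m import *
s=st(); print(fd(s['ee_pos']))
E
```

```text
t 17.48 pos [0.5903 0.1473 0.0439] head 4.61 z [-0.  0. -1.] F [-1.5  -0.25  3.  ] M [-0.2   0.38  0.01] w 0.028 q [-0.5   0.62  0.27  1.83 -0.24  0.72 -0.02]
[ 3.2 -4.5 43.9]
```

{"fn": "drive_tool", "kwargs": {
  "series": [0, 0, -0.02, 0, 0, 0, 0, 0, 0, -0.04, 0.02, 0, 0, 0, 0, 0, -0.04, 0.04, 0, 0, 0, 0, 0, -0.04, 0.04, 0, 0, 0]
}}

```text
time: 17.98
ee_pos: [0.5889, 0.1472, 0.0425]
ee_rot: [[-0.08, 0.997, -0.0], [0.997, 0.08, 0.0], [0.0, -0.0, -1.0]]
ft_force: [-1.5, -1.6, 2.9]
gripper_width: 0.0283
```

```bash
python3 - <<'E'
from m import *
s=st(); print(fd(s['ee_pos']))
E
```

```text
t 17.98 pos [0.5889 0.1472 0.0425] head 4.61 z [-0.  0. -1.] F [-1.49 -1.59  2.91] M [-0.22  0.45 -0.02] w 0.0283 q [-0.51  0.62  0.27  1.84 -0.24  0.71 -0.02]
[ 1.8 -4.5 42.5]
```

{"fn": "drive_tool", "kwargs": {
  "series": [0, 0, -0.02, 0.01, 0, 0, 0, 0, 0, -0.03, 0.02, 0, 0, 0, 0, 0, -0.03, 0.03, 0, 0, 0, 0, 0, -0.03, 0.03, 0, 0, 0]
}}

```text
time: 18.48
ee_pos: [0.5887, 0.1472, 0.0422]
ee_rot: [[-0.08, 0.997, 0.001], [0.997, 0.08, 0.0], [0.0, 0.001, -1.0]]
ft_force: [-2.9, -1.3, 7.0]
gripper_width: 0.0281
```

```bash
python3 - <<'E'
from m import *
s=st(); print(fd(s['ee_pos']))
for n,r,k in(('top',(150,165,260,235),7),('scene',(310,210,420,300),6)):
    d=viewer.get_image(n); np.save(n+'8.npy',d,allow_pickle=True); c=d['img'][r[1]:r[3],r[0]:r[2]]; cv2.imwrite(f'pics/c8_{n}.png',cv2.resize(c,None,fx=k,fy=k,interpolation=cv2.INTER_CUBIC))
E
```

```text
t 18.48 pos [0.5887 0.1472 0.0422] head 4.61 z [ 0.001  0.    -1.   ] F [-2.92 -1.31  6.98] M [-0.15  0.43 -0.03] w 0.0281 q [-0.51  0.62  0.27  1.84 -0.24  0.71 -0.02]
[ 1.5 -4.5 42.2]
```

View pics/c8_scene.png

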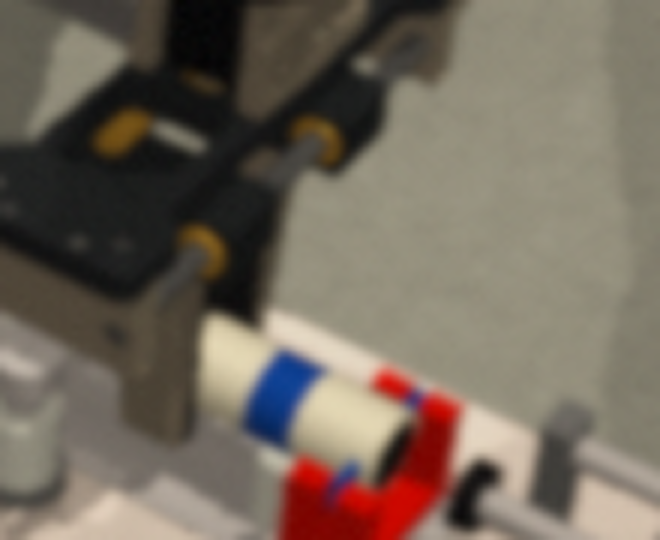

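It seats at z 42.2 mm with about 8 N and does not go lower. The flange is in the slot at (345,480) and (415,398) in the crop. Releasing and retreating upward.

{"fn": "drive_tool", "kwargs": {
  "series": [0.31, 0, 0, -0.02, 0, 0, 0, 0.4, 0, 0, -0.02, 0, 0, 0, 0.5, 0, 0, -0.02, 0, 0, 0, 0.55, 0, 0, -0.02, 0, 0, 0, 0.55, 0, 0, -0.3, 0, 0, 0, 0.55, 0, 0, -1.2, 0, 0, 0, 0.55, 0, 0, -2.6, 0, 0, 0, 0.55, 0, 0, -3.8, 0, 0, 0, 0.55, 0, 0, -4.0, 0, 0, 0]
}}

```text
time: 19.7
ee_pos: [0.59, 0.1475, 0.1647]
ee_rot: [[-0.08, 0.997, 0.005], [0.997, 0.08, 0.002], [0.002, 0.005, -1.0]]
ft_force: [0.4, -0.7, -0.6]
gripper_width: 0.0509
```

```bash
python3 - <<'E'
from m import *
s=st(); print(fd(s['ee_pos']))
for n,r,k in(('top',(120,160,260,240),5),('scene',(280,210,420,310),5)):
    d=viewer.get_image(n); np.save(n+'9.npy',d,allow_pickle=True); c=d['img'][r[1]:r[3],r[0]:r[2]]; cv2.imwrite(f'pics/c9_{n}.png',cv2.resize(c,None,fx=k,fy=k,interpolation=cv2.INTER_CUBIC))
E
```

```text
t 19.7 pos [0.59   0.1475 0.1647] head 4.6 z [ 0.005  0.002 -1.   ] F [ 0.37 -0.66 -0.59] M [-0.13  0.04  0.02] w 0.0509 q [-0.55  0.46  0.33  1.78 -0.18  0.93 -0.07]
[  2.9  -4.3 164.7]
```

View pics/c9_scene.png

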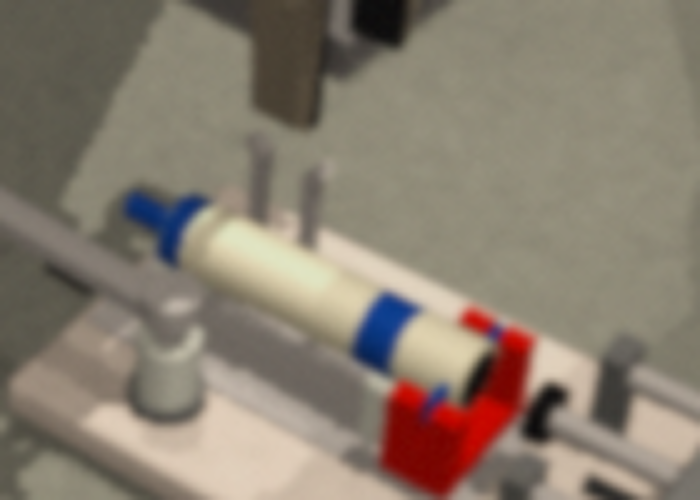

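View pics/c9_top.png

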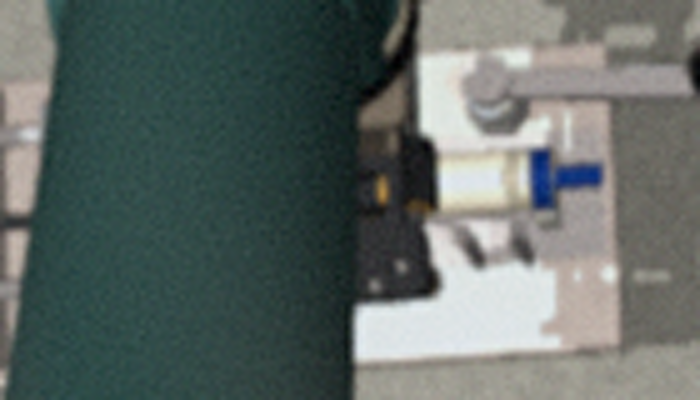

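The cartridge lies in the cradle with its flange seated at (437,400) and (495,330) and its nozzle at the far end. Checking that it is level from the depth image.

```bash
python3 - <<'E'
from m import *
d=np.load('scene9.npy',allow_pickle=True).item()
P=(cloud(d)-o0)@E0.T*1e3
# fit cylinder per y bin: known r 14.5, points z>55
from scipy.optimize import least_squares
m=(abs(P[...,0])<20)&(P[...,2]>50)&(P[...,2]<85)
for y0 in(-55,-40,-25,-10,5,20,40):
    Q=P[m&(abs(P[...,1]-y0)<6)]
    r=least_squares(lambda v: np.hypot(Q[:,0]-v[0],Q[:,2]-v[1])-14.5,[0,60],loss='soft_l1')
    print(y0,len(Q),r.x.round(2), np.percentile(Q[:,2],97).round(1))
b=(abs(P[...,0])<60)&(abs(P[...,1])<80)&(abs(P[...,2]-22)<5); print('plate z',np.median(P[b][:,2]))
fl=((-27,25,57.1,60.1,55,65),(0,255,255))
ov(d,(350,265,394,307),14,[fl]+ch(58.6,-1),'o9.png')
d=np.load('top0.npy',allow_pickle=True).item();t=np.load('top9.npy',allow_pickle=True).item()
P=(cloud(t)-o0)@E0.T*1e3
m=(abs(P[...,0])<20)&(P[...,2]>50)&(P[...,2]<85)
for y0 in(-55,-45):
    Q=P[m&(abs(P[...,1]-y0)<6)]
    r=least_squares(lambda v: np.hypot(Q[:,0]-v[0],Q[:,2]-v[1])-14.5,[0,60],loss='soft_l1'); print('top',y0,len(Q),r.x.round(2))
k=D0((0,0,0)); 
for n,dd in(('top',t),):
    for r in viewer.mark_of('knob',n)[:2]: print('knob',r['score'],fd(world(dd,*r['point'],z=.086)))
    for r in viewer.mark_of('knob','scene')[:2]: print('knob s',r['score'],fd(world(np.load('scene9.npy',allow_pickle=True).item(),*r['point'],z=.086)))
c=t['img'][150:200,200:290]; cv2.imwrite('pics/kn.png',cv2.resize(c,None,fx=8,fy=8,interpolation=cv2.INTER_CUBIC))
E
```

```text
-55 89 [-1.27 61.62] 76.7
-40 94 [-1.42 61.38] 76.8
-25 93 [-1.55 61.33] 76.4
-10 95 [-1.32 61.54] 76.5
5 99 [-1.18 61.6 ] 77.2
20 104 [-1.22 61.07] 76.4
40 111 [-0.59 61.37] 77.1
plate z 23.833208158817733
top -55 71 [ 0.14 60.5 ]
top -45 61 [ 1.15 60.56]
knob 0.86 [  37.9 -131.9   86. ]
knob s 0.77 [  34.7 -146.3   86. ]
knob s 0.49 [ 196.2 -178.2   86. ]
```

View pics/o9.png

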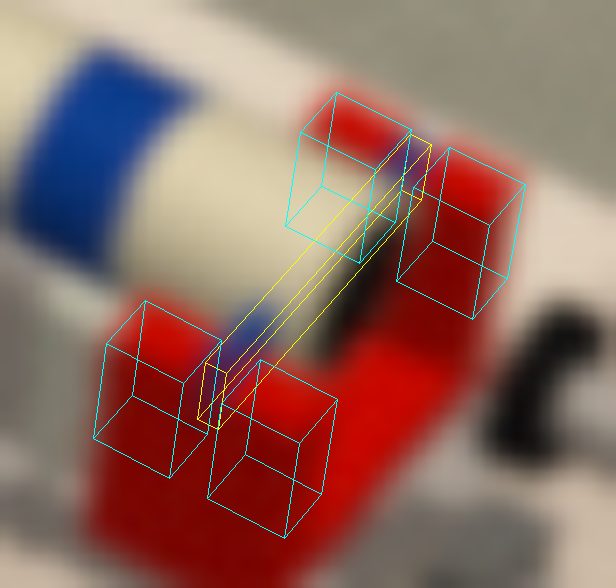

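View pics/kn.png

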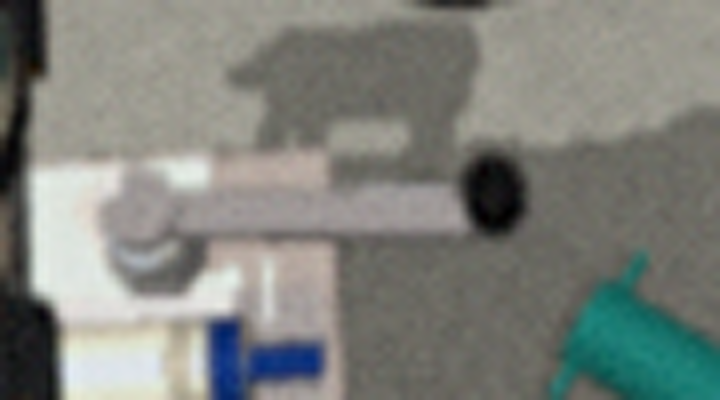

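The barrel axis is level along its length at about 59.6 mm after the plate bias, and the flange sits between the cheek halves. Next is the bar's knob, at about (495,193) in this crop.

```bash
python3 - <<'E'
from m import *
t=np.load('top9.npy',allow_pickle=True).item()
cv=lambda p: (200+(p[0]+.5)/8-.5,150+(p[1]+.5)/8-.5)
k=world(t,*cv((495,190)),z=.101); print('knob',k,fd(k))
k=world(t,*cv((137,203)),z=.071); print('post',k,fd(k))
s=st()
print(rel([.6375,.0167,.16],0.5), )
E
```

```text
knob [0.63431727 0.01405993 0.101     ] [  36.5 -140.8  101. ]
post [0.6369028  0.11822618 0.071     ] [ 47.3 -37.1  71. ]
t 19.9 pos [0.5874 0.147  0.1604] head 4.62 z [-0.002 -0.001 -1.   ] F [-0.41 -1.69 -1.12] M [-0.12  0.13  0.01] w 0.0506 q [-0.55  0.46  0.33  1.78 -0.18  0.93 -0.07]
[-4.464e+00  1.315e+00  1.200e-02 -1.300e-02  3.000e-03  5.150e-01]
```

{"fn": "drive_tool", "kwargs": {
  "series": [0.5, -0.5, 0.15, 0, 0, 0, 0.06, 0.5, -2, 0.6, 0, 0, 0, 0.25, 0.5, -3.6, 1.05, 0, 0, 0, 0.4, 0.5, -4.47, 1.3, 0, 0, 0, 0.51, 0.5, -4.47, 1.3, 0, 0, 0, 0.51, 0.5, -4.47, 1.3, 0, 0, 0, 0.51]
}}

```text
time: 20.65
ee_pos: [0.6373, 0.0175, 0.1607]
ee_rot: [[-0.01, 1.0, -0.002], [1.0, 0.01, 0.001], [0.001, -0.002, -1.0]]
ft_force: [-1.1, -0.0, -0.4]
gripper_width: 0.0458
```

```bash
python3 - <<'E'
from m import *
s=st(); print(rel([.6368,.0163,.073],0.5))
d=viewer.get_image('scene'); c=d['img'][180:310,230:390]; cv2.imwrite('pics/k5.png',cv2.resize(c,None,fx=4,fy=4,interpolation=cv2.INTER_CUBIC))
E
```

```text
t 20.65 pos [0.6373 0.0175 0.1607] head 0.58 z [-0.002  0.001 -1.   ] F [-1.1  -0.03 -0.39] M [-0.08  0.05  0.02] w 0.0458 q [-0.35  0.52  0.36  1.7  -0.22  0.97  0.11]
[-0.04  -0.012  2.922 -0.011 -0.005  0.009]
```

View pics/k5.png

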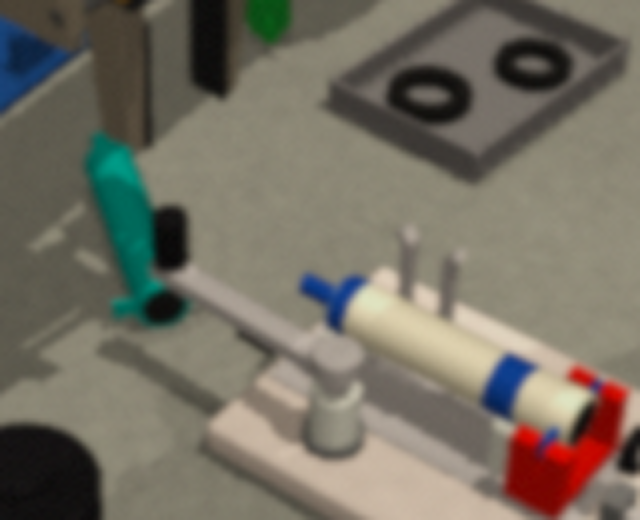

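The fingers straddle the knob at (170,235) in plan. Descending, closing and lifting.

{"fn": "drive_tool", "kwargs": {
  "series": [0.5, -0.04, 0, 1.2, 0, 0, 0, 0.5, -0.04, 0, 2.2, 0, 0, 0, 0.5, -0.04, 0, 2.8, 0, 0, 0, 0.5, -0.04, 0, 2.9, 0, 0, 0, 0.5, -0.04, 0, 2.9, 0, 0, 0, 0, -0.04, 0, 2.9, 0, 0, 0, 0, -0.04, 0, 2.9, 0, 0, 0, 0, -0.04, 0, 2.9, 0, 0, 0, 0, -0.04, 0, 2.9, 0, 0, 0, 0, -0.04, 0, 2.9, 0, 0, 0]
}}

```text
time: 21.95
ee_pos: [0.6381, 0.0153, 0.0748]
ee_rot: [[-0.009, 1.0, 0.001], [1.0, 0.009, 0.0], [0.0, 0.001, -1.0]]
ft_force: [-0.5, -0.8, 1.8]
gripper_width: 0.0171
```

```bash
python3 - <<'E'
from m import *
s=st()
E
```

```text
t 21.95 pos [0.6381 0.0153 0.0748] head 0.53 z [ 0.001  0.    -1.   ] F [-0.55 -0.81  1.83] M [-0.07  0.08  0.02] w 0.0171 q [-0.32  0.62  0.33  1.75 -0.26  0.81  0.15]
```

{"fn": "drive_tool", "kwargs": {
  "series": [0, 0, 0, -0.2, 0, 0, 0, 0, 0, 0, -0.45, 0, 0, 0, 0, 0, 0, -0.7, 0, 0, 0, 0, 0, 0, -0.95, 0, 0, 0, 0, 0, 0, -1.2, 0, 0, 0, 0, 0, 0, -1.35, 0, 0, 0, 0, 0, 0, -1.37, 0, 0, 0]
}}

```text
time: 22.82
ee_pos: [0.6378, 0.0158, 0.1157]
ee_rot: [[-0.01, 1.0, -0.0], [1.0, 0.01, 0.0], [0.0, -0.0, -1.0]]
ft_force: [0.1, 2.8, -9.9]
gripper_width: 0.017
```

```bash
python3 - <<'E'
from m import *
s=st(); p0=np.array(s['ee_pos']); R0=np.array(s['ee_rot'])
ax=np.array([.6362,.1197]); r=p0[:2]-ax; h=np.degrees(np.arctan2(r[1],r[0])); print('r',np.hypot(*r),'bar dir',h)
tot=(-175.45)-h; print('tot',tot)
for a in list(range(8,86,8))+[-tot]:
    c,sn=np.cos(np.radians(-a)),np.sin(np.radians(-a)); q=np.array([ax[0]+c*r[0]-sn*r[1],ax[1]+sn*r[0]+c*r[1],p0[2]])
    print(round(a,2),np.round(a/8,2),np.round(R0.T@(q-p0)/.03,2),q[:2].round(4))
d=viewer.get_image('scene'); c=d['img'][180:310,230:390]; cv2.imwrite('pics/k6.png',cv2.resize(c,None,fx=4,fy=4,interpolation=cv2.INTER_CUBIC))
E
```

```text
t 22.82 pos [0.6378 0.0158 0.1157] head 0.55 z [-0.  0. -1.] F [ 0.06  2.78 -9.87] M [ 0.28 -0.08 -0.02] w 0.017 q [-0.33  0.57  0.35  1.73 -0.24  0.88  0.13]
r 0.10394846765558795 bar dir -89.13913169812548
tot -86.3108683018745
8 1.0 [ 0.03 -0.48  0.  ] [0.6233 0.0166]
16 2.0 [ 0.13 -0.96  0.  ] [0.6091 0.0194]
24 3.0 [ 0.29 -1.41  0.  ] [0.5954 0.0241]
32 4.0 [ 0.52 -1.84  0.  ] [0.5824 0.0307]
40 5.0 [ 0.8  -2.23  0.  ] [0.5706 0.0391]
48 6.0 [ 1.13 -2.58  0.  ] [0.56  0.049]
56 7.0 [ 1.51 -2.88  0.  ] [0.5509 0.0603]
64 8.0 [ 1.93 -3.12  0.  ] [0.5435 0.0727]
72 9.0 [ 2.38 -3.31  0.  ] [0.5378 0.0861]
80 10.0 [ 2.84 -3.43  0.  ] [0.5341 0.1001]
86.31 10.79 [ 3.22 -3.48  0.  ] [0.5326 0.1115]
```

View pics/k6.png

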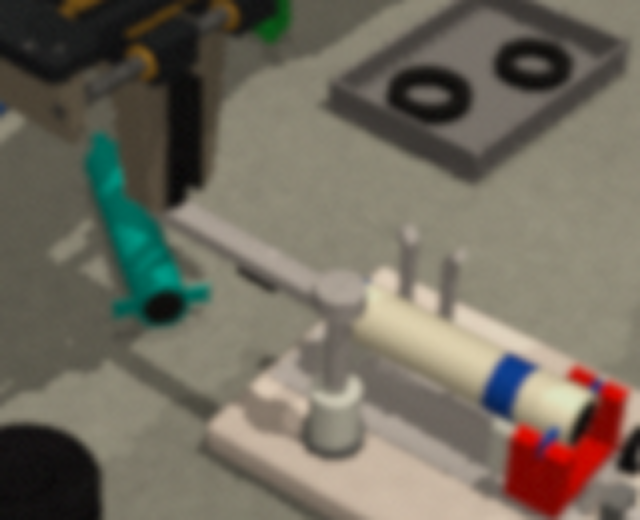

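The bar is lifted. Swinging it back home at this height.

{"fn": "drive_tool", "kwargs": {
  "series": [0, 0.03, -0.48, 0, 0, 0, 1, 0, 0.13, -0.96, 0, 0, 0, 2, 0, 0.29, -1.41, 0, 0, 0, 3, 0, 0.52, -1.84, 0, 0, 0, 4, 0, 0.8, -2.23, 0, 0, 0, 5, 0, 1.13, -2.58, 0, 0, 0, 6, 0, 1.51, -2.88, 0, 0, 0, 7, 0, 1.93, -3.12, 0, 0, 0, 8, 0, 2.38, -3.31, 0, 0, 0, 9, 0, 2.84, -3.43, 0, 0, 0, 10, 0, 3.1, -3.47, 0, 0, 0, 10.5, 0, 3.22, -3.48, 0, 0, 0, 10.79, 0, 3.22, -3.48, 0, 0, 0, 10.79]
}}

```text
time: 24.5
ee_pos: [0.5335, 0.1106, 0.1159]
ee_rot: [[0.997, 0.074, 0.002], [0.074, -0.997, -0.001], [0.002, 0.001, -1.0]]
ft_force: [3.9, -0.2, -9.4]
gripper_width: 0.0174
```

```bash
python3 - <<'E'
from m import *
s=st(); print(rel([.5322,.1115,.1157],-85.4))
d=viewer.get_image('scene'); c=d['img'][180:310,270:430]; cv2.imwrite('pics/k7.png',cv2.resize(c,None,fx=4,fy=4,interpolation=cv2.INTER_CUBIC))
d=viewer.get_image('top'); c=d['img'][160:250,150:270]; cv2.imwrite('pics/k7t.png',cv2.resize(c,None,fx=5,fy=5,interpolation=cv2.INTER_CUBIC))
E
```

```text
t 24.5 pos [0.5335 0.1106 0.1159] head -85.77 z [ 0.002 -0.001 -1.   ] F [ 3.89 -0.22 -9.38] M [-0.13 -0.38 -0.08] w 0.0174 q [-0.84  0.5   0.73  1.98 -0.45  0.83 -1.35]
[-0.042 -0.032  0.008  0.005 -0.014 -0.046]
```

View pics/k7.png

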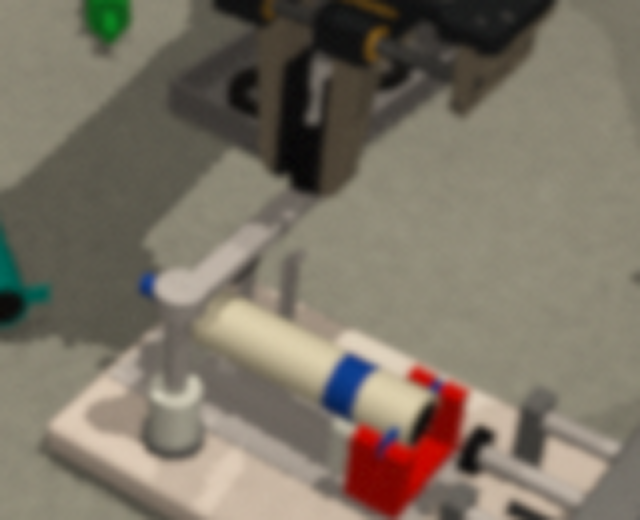

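View pics/k7t.png

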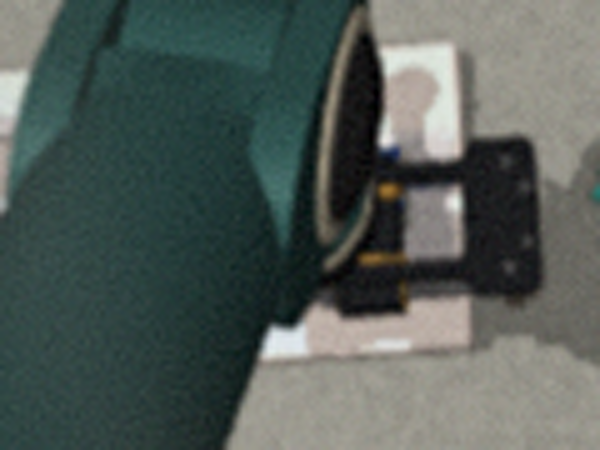

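{"fn": "drive_tool", "kwargs": {
  "series": [0, 0, -0.03, 0.05, 0, 0, -0.03, 0, 0, -0.03, 0.15, 0, 0, -0.03, 0, 0, -0.03, 0.25, 0, 0, -0.03, 0, 0, -0.03, 0.35, 0, 0, -0.03, 0, 0, -0.03, 0.45, 0, 0, -0.03, 0, 0, -0.03, 0.52, 0, 0, -0.03, 0, 0, -0.03, 0.58, 0, 0, -0.03, 0, 0, -0.03, 0.62, 0, 0, -0.03, 0, 0, -0.03, 0.62, 0, 0, -0.03]
}}

```text
time: 25.72
ee_pos: [0.5333, 0.1116, 0.0972]
ee_rot: [[0.997, 0.077, 0.001], [0.077, -0.997, -0.0], [0.001, 0.0, -1.0]]
ft_force: [5.1, -1.0, -7.2]
gripper_width: 0.0176
```

```bash
python3 - <<'E'
from m import *
s=st()
d=viewer.get_image('scene'); c=d['img'][180:310,270:430]; cv2.imwrite('pics/k8.png',cv2.resize(c,None,fx=4,fy=4,interpolation=cv2.INTER_CUBIC))
E
```

```text
t 25.73 pos [0.5333 0.1116 0.0972] head -85.57 z [ 0.001 -0.    -1.   ] F [ 5.08 -0.97 -7.21] M [-0.37 -0.77 -0.21] w 0.0176 q [-0.82  0.53  0.71  1.99 -0.48  0.79 -1.33]
```

View pics/k8.png

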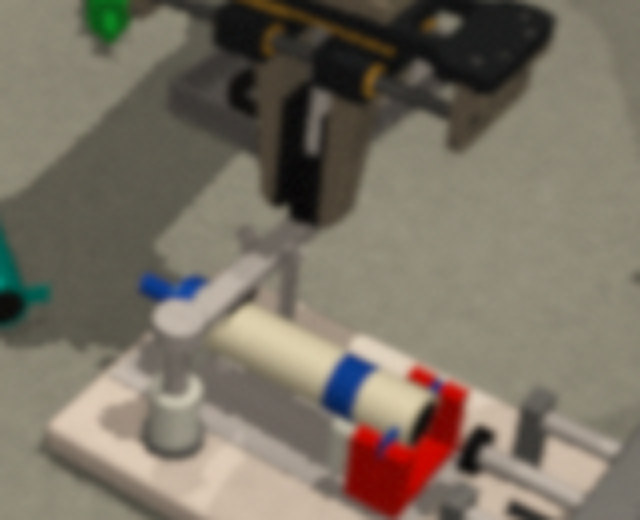

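The bar is going down between the prongs at (250,238) and (285,270). The pull is still the full −7.2 N, so there is no contact yet. Continuing in small steps.

{"fn": "drive_tool", "kwargs": {
  "series": [0, 0, 0, 0.03, 0, 0, 0, 0, 0, 0, 0.06, 0, 0, 0, 0, 0, 0, 0.09, 0, 0, 0, 0, 0, 0, 0.11, 0, 0, 0, 0, 0, 0, 0.11, 0, 0, 0]
}}

```text
time: 26.4
ee_pos: [0.5332, 0.1117, 0.094]
ee_rot: [[0.997, 0.077, 0.001], [0.077, -0.997, 0.0], [0.001, 0.0, -1.0]]
ft_force: [6.1, -0.7, -5.9]
gripper_width: 0.017
```

```bash
python3 - <<'E'
from m import *
s=st()
E
```

```text
t 26.4 pos [0.5332 0.1117 0.094 ] head -85.57 z [ 0.001  0.    -1.   ] F [ 6.12 -0.68 -5.93] M [-0.5  -0.8  -0.18] w 0.017 q [-0.82  0.53  0.71  1.99 -0.48  0.79 -1.33]
```

{"fn": "drive_tool", "kwargs": {
  "series": [0, 0, 0, 0.015, 0, 0, 0, 0, 0, 0, 0.03, 0, 0, 0, 0, 0, 0, 0.03, 0, 0, 0]
}}

```text
time: 26.78
ee_pos: [0.5331, 0.1118, 0.0934]
ee_rot: [[0.997, 0.077, 0.001], [0.077, -0.997, 0.0], [0.001, -0.0, -1.0]]
ft_force: [2.7, -2.5, 1.3]
gripper_width: 0.017
```

```bash
python3 - <<'E'
from m import *
s=st()
E
```

```text
t 26.77 pos [0.5331 0.1118 0.0934] head -85.56 z [ 0.001  0.    -1.   ] F [ 2.69 -2.53  1.3 ] M [-0.73 -0.5  -0.15] w 0.017 q [-0.82  0.53  0.7   1.99 -0.48  0.79 -1.32]
```

{"fn": "drive_tool", "kwargs": {
  "series": [0, 0, 0, 0.015, 0, 0, 0, 0, 0, 0, 0.03, 0, 0, 0, 0, 0, 0, 0.03, 0, 0, 0]
}}

```text
time: 27.15
ee_pos: [0.5329, 0.1118, 0.0929]
ee_rot: [[0.997, 0.078, 0.001], [0.078, -0.997, 0.001], [0.001, -0.001, -1.0]]
ft_force: [0.0, -3.6, 8.8]
gripper_width: 0.0173
```

```bash
python3 - <<'E'
from m import *
s=st()
E
```

```text
t 27.15 pos [0.5329 0.1118 0.0929] head -85.55 z [ 0.001  0.001 -1.   ] F [ 0.02 -3.61  8.78] M [-0.8  -0.01 -0.17] w 0.0173 q [-0.81  0.53  0.7   1.99 -0.48  0.79 -1.32]
```

Contact came at z 0.0934, a lift of about 18.5 mm, where the force turned upward. I'll ease back half a step, open, and withdraw straight up.

{"fn": "drive_tool", "kwargs": {
  "series": [0, 0, 0, -0.015, 0, 0, 0, 0, 0, 0, -0.02, 0, 0, 0, 0.25, 0, 0, -0.02, 0, 0, 0, 0.4, 0, 0, -0.02, 0, 0, 0, 0.5, 0, 0, -0.02, 0, 0, 0, 0.5, 0, 0, -0.02, 0, 0, 0]
}}

```text
time: 27.9
ee_pos: [0.5322, 0.1122, 0.0923]
ee_rot: [[0.997, 0.078, -0.001], [0.078, -0.997, 0.0], [-0.001, -0.0, -1.0]]
ft_force: [-0.5, -0.3, 0.6]
gripper_width: 0.0457
```

```bash
python3 - <<'E'
from m import *
s=st()
E
```

```text
t 27.9 pos [0.5322 0.1122 0.0923] head -85.52 z [-0.001  0.    -1.   ] F [-0.5  -0.34  0.61] M [0.   0.14 0.05] w 0.0457 q [-0.82  0.53  0.7   1.99 -0.48  0.79 -1.32]
```

{"fn": "drive_tool", "kwargs": {
  "series": [0.5, 0, 0, -0.5, 0, 0, 0, 0.5, 0, 0, -1.5, 0, 0, 0, 0.5, 0, 0, -2.8, 0, 0, 0, 0.5, -1.5, 0, -4, 0, 0, 0, 0.5, -3, 0, -4.5, 0, 0, 0, 0.5, -3, 3, -4.5, 0, 0, 0, 0.5, -3, 5, -4.5, 0, 0, 0, 0.5, -3, 6, -4.5, 0, 0, 0, 0.5, -3, 6, -4.5, 0, 0, 0]
}}

```text
time: 29.02
ee_pos: [0.4567, -0.079, 0.2286]
ee_rot: [[0.998, 0.069, 0.002], [0.069, -0.998, -0.0], [0.002, 0.0, -1.0]]
ft_force: [-0.6, 0.4, 0.2]
gripper_width: 0.0463
```

```bash
python3 - <<'E'
from m import *
s=st()
for n,r,k in(('top',(110,150,270,250),5),('scene',(280,190,420,310),5)):
    d=viewer.get_image(n); np.save(n+'11.npy',d,allow_pickle=True); save(d,n+'11.png'); c=d['img'][r[1]:r[3],r[0]:r[2]]; cv2.imwrite(f'pics/f_{n}.png',cv2.resize(c,None,fx=k,fy=k,interpolation=cv2.INTER_CUBIC))
d=np.load('scene11.npy',allow_pickle=True).item()
P=(cloud(d)-o0)@E0.T*1e3
from scipy.optimize import least_squares
m=(abs(P[...,0])<20)&(P[...,2]>50)&(P[...,2]<85)
for y0 in(-58,-15,0,20,40):
    Q=P[m&(abs(P[...,1]-y0)<5)]
    r=least_squares(lambda v: np.hypot(Q[:,0]-v[0],Q[:,2]-v[1])-14.5,[0,60],loss='soft_l1')
    print(y0,len(Q),r.x.round(2))
m=(abs(P[...,1]+36)<5)&(P[...,0]>-40)&(P[...,0]<35)&(P[...,2]>78)&(P[...,2]<110); print('bar top z',np.median(P[m][:,2]),m.sum())
E
```

```text
t 29.02 pos [ 0.4567 -0.079   0.2286] head -86.05 z [ 0.002 -0.    -1.   ] F [-0.57  0.41  0.21] M [0.03 0.21 0.  ] w 0.0463 q [-0.81  0.17  1.03  2.08 -0.17  0.98 -1.2 ]
-58 39 [-0.96 61.56]
-15 79 [-1.38 61.28]
0 82 [-1.23 61.28]
20 85 [-0.94 61.44]
40 91 [-1.05 61.43]
bar top z 90.40522425364105 135
```

View pics/f_scene.png

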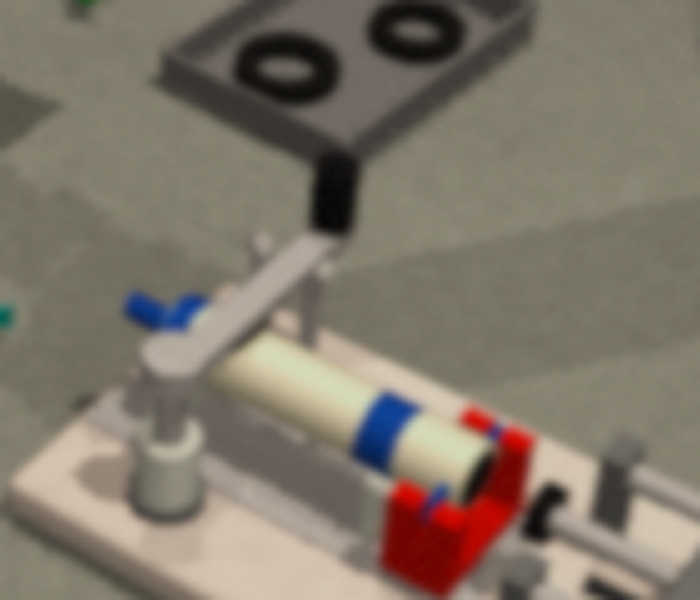

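View pics/f_top.png

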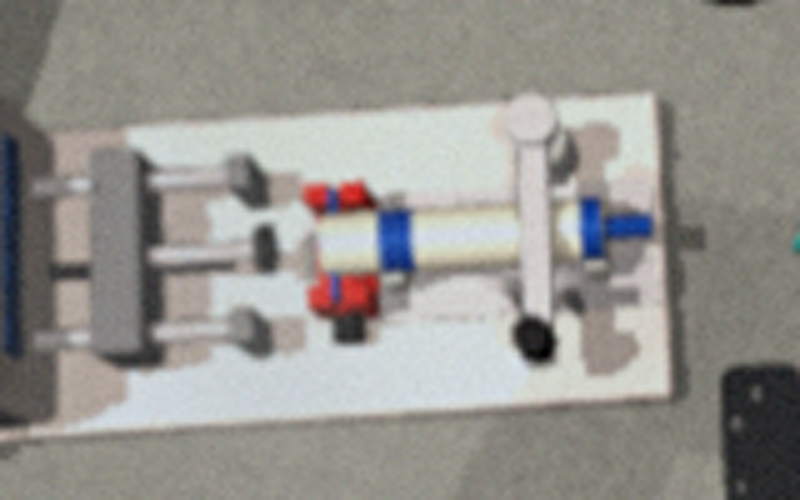

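The bar lies home between the prongs at scene crop (285,275), resting on the barrel, and the flange is in the slot in both views. Letting the arm settle, then handing in.

{"fn": "drive_tool", "kwargs": {
  "series": [0.5, 0, 0, 0, 0, 0, 0, 0.5, 0, 0, 0, 0, 0, 0, 0.5, 0, 0, 0, 0, 0, 0, 0.5, 0, 0, 0, 0, 0, 0]
}}

```text
time: 29.62
ee_pos: [0.4568, -0.0741, 0.2275]
ee_rot: [[0.997, 0.078, -0.0], [0.078, -0.997, 0.0], [-0.0, -0.0, -1.0]]
ft_force: [-0.4, 0.4, -0.5]
gripper_width: 0.0458
```

```bash
python3 - <<'E'
from m import *
st(); print(ticket.hand_in())
E
```

```text
t 29.62 pos [ 0.4568 -0.0741  0.2275] head -85.5 z [-0.  0. -1.] F [-0.41  0.44 -0.54] M [-0.01  0.16  0.03] w 0.0458 q [-0.82  0.17  1.02  2.08 -0.18  0.98 -1.2 ]
the job is handed in; nothing more can be done
None
```

The job was handed in at about 29.6 s of the 72 s allowed; no verdict is reported. I lifted the clamp bar out of its fork, swung it about 88° aside and set it down. The blue cartridge then went into the cradle, nozzle away from the drive, with its flange in the red retainer's slot. Last, I swung the bar back, lowered it until it touched the barrel, and released it with no visible drop.

**Last checks that passed:**
- **Barrel:** level along its length. Its axis measures about 59.6 mm after correcting a 1.8 mm depth bias.
- **Flange:** between the cheek halves in both views. It entered with almost no force and seated at about 8 N.
- **Bar:** home between the prongs, with lift about 17.6 to 19 mm.
- **Gripper:** clear of everything.

**Disagreements and limits:**
- **Camera versus robot:** x differed by about 2 mm. The barrel first touched one V wall, and I worked it across by feel to centre it.
- **Pressing at contact:** I pushed a little past contact, so the pad took roughly 16 N by estimate (limit 22 N). I eased back before opening.
- **Not measured:** the final pad force and exact swing angle. They are inferred from the bar's height and the pictures.
- **Leave-alone items:** I did not re-measure the amber cartridge, capacitor or pulley at the end. The gripper worked beside the amber cartridge, and no unexpected contact force showed.

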